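# Lay a machined cover on the sloped inspection rails with the lifter

### The arm

A 6-joint arm with a two-finger parallel gripper is mounted at the origin on the work surface. World frame = base frame: x ahead of the robot, y to its left, z up, the work surface at z = 0. Lengths are in mm, angles in rad, forces in N, time in s.
With the tool pointing down it reaches from about 300 to 950 mm from the base axis. Payload 3.1 kg.
Tool frame: the origin (TCP) lies midway between the tips of the shut fingers; the grasp point (between the pads) lies 19 mm behind it (r.pinch_z is the distance from the TCP to the grasp point, in mm); x points along the fingers, y is the direction in which the jaws open and shut, and the axes are right-handed (so a half turn about x gives the same grasp; the last joint's range is limited). The gripper opens to 85 mm and grips with 20 to 120 N. Pads are 22 mm wide; open, the fingers measure 114 mm over their backs; the gripper's body (76 mm by 85 mm) begins 54 mm behind the grasp point. The pads swing forward as they close: fully open they stand 13 mm farther back than shut.
Start: joints at [1.269, 0.308, 1.634, -0, 1.2, -0.07], TCP at [143.607, 608.284, 231.272] pointing down, gripper open.
Joint ranges: [-3.06, 3.06], [-0.79, 1.96], [0.05, 2.63], [-1.19, 4.34], [0.05, 2.64], [-2.94, 2.94]. Speed limits (rad/s): [2.79, 2.79, 3.14, 3.14, 3.14, 3.14].

### API

Orientations are given as a unit quaternion [w, x, y, z].
In Python, from plant import r, imaging gives the robot as it stands.
- The arm moves only by the tool send_rows, never from a script. Its argument "targets" is a list of rows, each an object of numbers: "ax", "ay", "az": the turn, a rotation vector about the tool's x, y, z in degrees; "tx", "ty", "tz": the shift along the tool's x, y, z in m; "claw": the closure, from -1 (fully open) to 1 (shut). A call has 1 to 20 rows; each row shifts and turns the pose as measured when the row begins, along the tool's axes as they then stand; what a row does not reach is not made up. A row lasts 1/8 s, in which the tool goes at most 62.5 mm and 10.7 degrees, less where a joint would pass 70% of its speed; a pose out of reach is approached as far as the arm can. A call is refused whole if a number of a shift passes 0.0625 or a number of a turn 10.7, either way. A call with a gripper value outside its range is refused whole. The fingers move at their own pace and stop on an object; "grip_force" is the grip in N (left out, the last holds). Time passes only in rows, so rows that do not move let the fingers close. It gives the time, the measured TCP pose, the force and the opening at its end, in the units of the state.
- r.get_state(): the state, without advancing time (a new reading comes with each control period).
- imaging.snapshot(name): name is "scene" or "top" or "wrist"; returns the picture (400x640x3 uint8, red, green, blue); there is no depth.
- imaging.get_calibration(name): a dict with "fovy" (degrees; the focal length in pixels is half the picture's height over the tangent of half this angle, whatever the lens; pixels are square), "cx", "cy" (the principal point, pixels), "origin" and "orientation" of the camera in the world. Camera axes: x right, y up, looking along -z (the intrinsics and any distortion apply to the point x, -y, -z); pixel columns grow to the right and rows downward; lengths in mm; the calibration is good to about 2 mm. A picture is of the moment at which its call begins: read the wrist's pose just before it. get_calibration takes no time and is no camera call; for the wrist camera it gives the pose at the moment of the call.
- r.hand_in(): hands the job in, once; it reports no verdict.
The state is a dict: "time": time; "joint_positions": joint angles; "joint_vel": joint speeds; "joint_efforts": joint torques, N m; "ee_pos": TCP position; "ee_rot": TCP orientation; "contact_force": force on the tool from outside, world axes, zero at the start; "torque": the same for the moment, N m; "opening": finger opening in mm.
Only numpy, scipy, OpenCV 4.12 (cv2) and the standard library are available. Lean on these libraries where they do the work, as an engineer would, in place of code of your own. Each camera call takes 0.05 s, during which the arm holds its last target. There are 200 camera calls.

### The job

Pick up the hand lifter, slide its blade under the steel cover plate on the wooden battens and carry the cover to the sloped stand; lay it gently on the two narrow rails, flat, centred and snug against both stops, never touching the cover with the gripper itself. Then draw the lifter out and set it down flat on the bench, clear of everything. Do not drop the cover or disturb the other parts on the bench.

Things in the scene. Friction and masses are not known exactly. Their poses are not given: they have to be found in the camera images.
- cover: Loose steel cover plate, 100 (its x) x 106 (its y) x 6 mm thick, about 0.3 kg, bolt-hole marks in the corners and a round mark in the middle. Origin: centre of its underside; z up through the plate. Too wide to grip. It starts flat on the two battens, its x axis along theirs within about 0.06 rad.
- battens: Fixed rest, origin at bench level in its middle: two wooden battens along its x (-62 to +62 mm), 12 mm wide, 18 high, centred at y = -42 and +42, 72 mm open gap between. At the far end a cross board, face at x = +66, 14 thick, 124 wide, 40 high, stops the cover sliding on to +x. Open at the -x end (robot side).
- lifter: Loose trowel-like hand lifter, 0.25 kg. Origin: underside, below mid-handle; x to the blade tip, z up. Steel sole 50 mm wide, 4 thick, x -60 to +148. Upright backrest 50 wide, 37 high at x 50 to 56; the blade ahead of it (92 mm) carries the cover. Handle: wooden bar along x, -55 to +55, 20 wide, 38 to 60 mm above the underside; grip its middle from above.
- stand: Fixed stand, origin at bench level under its middle, base 150 x 130 x 10 mm. Two steel rails on posts along x, 12 wide, 10 thick, centred at y = -39 and +39, 66 mm open gap between them down to the base. They rise to +x at 0.26 rad (15 degrees). At the low (-x, robot side) end each rail has a stop, 12 wide, 8 thick, 10 mm above the rail; nothing stands between the stops.
- seat (a point): Where the cover belongs: midway between the rails at the height of their upper faces (110 mm above the bench). Its axes follow the slope: x up the rails, y across, z normal to the rails. The stop faces lie at x = -50 mm in this frame, the rails' top ends at x = +62 mm. The cover is home when its origin is here, its axes along these.
- sleeve: Bystander: plain steel sleeve standing upright, 56 mm diameter, 55 mm high; origin centre of underside.
- hub: Bystander: dark steel block 50 x 50 x 45 mm; origin centre of underside.
- pinion: Bystander: steel stepped pinion, 52 mm diameter, 42 mm high; origin centre of underside.
- spray: Bystander: can 52 mm diameter, 150 mm high; origin centre of underside.
- wrench: Bystander: wrench 170 mm long, lying flat.
- tape: Bystander: roll of tape lying flat, 90 mm diameter, 24 mm high; origin centre of underside.
Mind the look-alikes: they are no part of the job. Of the things shaped like the battens, the wooden one is meant.

How it is judged:
By the outcome, as a careful person would: the job done as asked, in the order asked, and still so for the second after the job is handed in, with the robot touching nothing.
It also fails if it takes over 70 s, if anything falls off the work surface, if the arm or the gripper's body presses on something with over 40 N, if the wrist force passes 120 N, or if a joint passes its speed limit or range.

## Working session

There is one attempt and no reset: what is moved stays moved. The work goes in short steps, Python scripts to look and compute and a tool call to move; the robot and the scene stay as the last step left them, time stands still between calls to the robot, and variables do not carry over. Pictures are saved under pics/ and viewed, about 8 in all and at most 12, crops included, and the job is handed in when it is done.

Besides the shell and the picture viewer there is one more tool, called after "Call:" in YAML: its name, and indented under it one key for each argument. send_rows: Moves the arm, as the interface text tells. Its arguments: {"type":"object","properties":{"targets":{"type":"array","items":{"type":"object","properties":{"ax":{"type":"number"},"ay":{"type":"number"},"az":{"type":"number"},"tx":{"type":"number"},"ty":{"type":"number"},"tz":{"type":"number"},"claw":{"type":"number"}}}},"grip_force":{"type":"number"}},"required":["targets"]}

```bash
ls; mkdir -p pics; python3 - <<'E'
from plant import r, imaging
import cv2
s=r.get_state(); print({k:s[k] for k in('time','ee_pos','ee_rot','opening')}, r.pinch_z)
for n in("scene","top"):
    print(n,imaging.get_calibration(n)); cv2.imwrite(f'pics/{n}0.png',imaging.snapshot(n)[:,:,::-1])
E
```

```text
pics
{'time': 0.0, 'ee_pos': array([143.34082598, 607.48574195, 230.04178599]), 'ee_rot': array([ 0.70221794,  0.08094454,  0.70251131, -0.08255791]), 'opening': 85.40584494206992} 18.700000000000003
scene {'fovy': 44.190166182676286, 'cx': 312.3530576050684, 'cy': 199.1011579707147, 'origin': array([ 1373.33942148, -1256.48325352,  1093.14992215]), 'orientation': array([0.84545297, 0.45679465, 0.13966856, 0.23883179])}
top {'fovy': 45.71284486748833, 'cx': 313.24420147190574, 'cy': 197.43786303120945, 'origin': array([ 294.14624944,   25.8246906 , 1510.57025468]), 'orientation': array([-0.69882423, -0.06665611,  0.0496289 ,  0.7104496 ])}
```

View pics/top0.png

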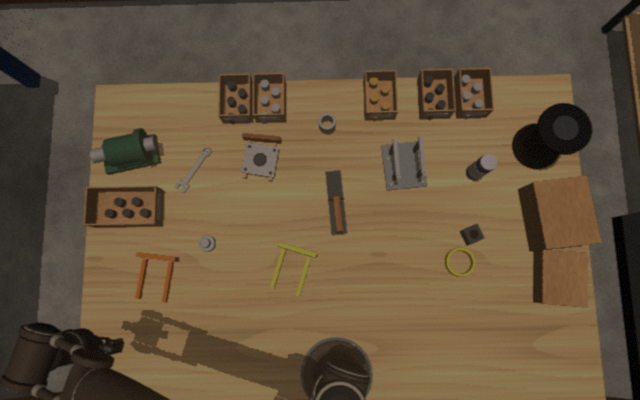

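View pics/scene0.png

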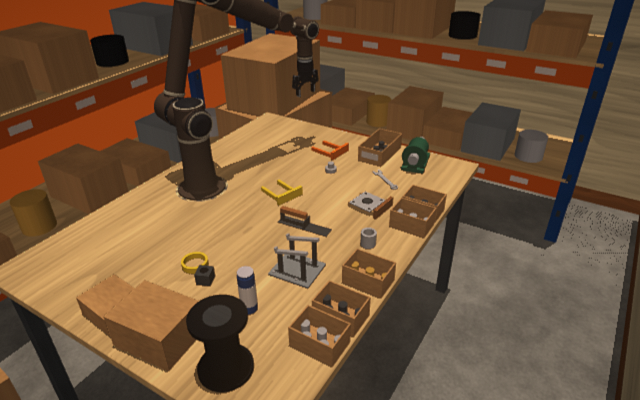

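The top view shows these objects:
- Lifter at about (336,203), blade away from the robot.
- Cover on the wooden battens at (261,159), with the cross board at (262,137).
- Stand at (404,164).
- Possible mix-ups for the battens: the orange frame (155,275) and the yellow frame (293,268). Both are painted and empty, so I choose the wooden one under the plate.
- The wrench (195,169) could be taken for the lifter, but it has no wooden handle.

```bash
cat > h.py <<'E'
from plant import r, imaging
import numpy as np, cv2
from scipy.spatial.transform import Rotation as R
def rot(q): return R.from_quat([q[1],q[2],q[3],q[0]])
def snap(n,f=None):
    c=imaging.get_calibration(n); im=imaging.snapshot(n)[:,:,::-1].copy()
    if f: cv2.imwrite(f'pics/{f}.png',im); np.save(f'pics/{f}.npy',c,allow_pickle=True)
    return im,c
def load(f): return cv2.imread(f'pics/{f}.png'), np.load(f'pics/{f}.npy',allow_pickle=True).item()
def ray(c,u,v):
    f=200/np.tan(np.radians(c['fovy'])/2)
    d=rot(c['orientation']).apply(np.c_[(np.atleast_1d(u)-c['cx'])/f,-(np.atleast_1d(v)-c['cy'])/f,-np.ones(np.size(u))])
    return np.array(c['origin']),d
def onz(c,u,v,z):
    o,d=ray(c,u,v); return o+d*((z-o[2])/d[:,2])[:,None]
def proj(c,P):
    f=200/np.tan(np.radians(c['fovy'])/2)
    q=rot(c['orientation']).inv().apply(np.atleast_2d(P)-c['origin'])
    return np.c_[c['cx']+f*q[:,0]/-q[:,2], c['cy']-f*q[:,1]/-q[:,2]]
def goto(p,Rm,s=None):
    """tool-axis shift (m) and turn (deg) from the measured pose to TCP p / rotation Rm"""
    s=s or r.get_state(); R0=rot(s['ee_rot'])
    return R0.inv().apply(np.array(p)-s['ee_pos'])/1000, np.degrees((R0.inv()*Rm).as_rotvec())
def down(yaw):
    "tool x down, tool y horizontal at world angle yaw"
    y=np.array([np.cos(yaw),np.sin(yaw),0]);x=np.array([0,0,-1.]);return R.from_matrix(np.c_[x,y,np.cross(x,y)])
E
python3 - <<'E'
from h import *
im=cv2.imread('pics/top0.png');c=imaging.get_calibration('top')
for n,u,v,z in(("cover",261,159,24),("board",262,137,40),("handle",339,213,60),("tip",334,172,4),("heel",339,233,4),("stand",404,164,110),("spray",486,162,150),("yellow",293,268,18),("sleeve",327,124,55),("hub",472,234,45),("tape",461,263,24)):
    print(n,onz(c,u,v,z)[0].round())
s=r.get_state();print(rot(s['ee_rot']).as_matrix().round(3)); w=imaging.get_calibration('wrist')
print(w); R0=rot(s['ee_rot']);print('cam in tool',R0.inv().apply(w['origin']-s['ee_pos']),(R0.inv()*rot(w['orientation'])).as_matrix().round(3))
cv2.imwrite('pics/topcrop.png',cv2.resize(im[110:270,220:440],None,fx=3.6,fy=3.6,interpolation=cv2.INTER_CUBIC))
print(goto([480,-30,330],down(np.pi/2)))
E
```

```text
cover [670. 227.  24.]
board [739. 222.  40.]
handle [485. -19.  60.]
tip [627.  -8.   4.]
heel [429. -20.   4.]
stand [ 624. -217.  110.]
spray [ 616. -448.  150.]
yellow [321. 126.  18.]
sleeve [773.  12.  55.]
hub [ 415. -426.   45.]
tape [ 328. -392.   24.]
[[-0.001  0.23   0.973]
 [-0.002  0.973 -0.23 ]
 [-1.    -0.002 -0.   ]]
{'fovy': 60.760146603096835, 'cx': 314.0775826661933, 'cy': 200.4010533172519, 'origin': array([ 74.60647352, 622.7901622 , 373.70996304]), 'orientation': array([ 0.77595912, -0.1094334 , -0.08470517,  0.61541597])}
cam in tool [-143.52929451   -1.2855877   -70.45485719] [[ 0.001  0.274 -0.962]
 [ 1.    -0.002  0.001]
 [-0.002 -0.962 -0.274]]
(array([-0.09878445, -0.54340015,  0.47406252]), array([-13.28048145,  -0.02331669,   0.11733647]))
```

View pics/topcrop.png

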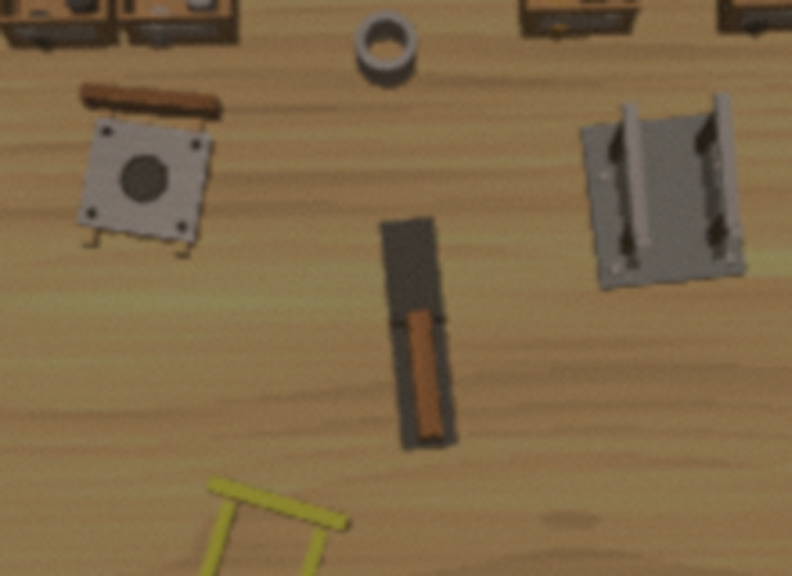

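The crop confirms three things. The grey plate with corner holes and a round mark lies on wooden battens with the board behind it at crop (150,100). The lifter is at (420,330), blade away from the robot. The stand's low ends face the robot. Next I go above the lifter.

Call:
send_rows:
  targets:
    - {"ty": -0.0436, "tz": 0.0408, "tx": -0.0025, "claw": -1}
    - {"ty": -0.0436, "tz": 0.0408, "tx": -0.0025}
    - {"ty": -0.0436, "tz": 0.0408, "tx": -0.0025}
    - {"ty": -0.0436, "tz": 0.0408, "tx": -0.0025}
    - {"ty": -0.0436, "tz": 0.0408, "tx": -0.0025}
    - {"ty": -0.0436, "tz": 0.0408, "tx": -0.0025}
    - {"ty": -0.0436, "tz": 0.0408, "tx": -0.0025}
    - {"ty": -0.0436, "tz": 0.0408, "tx": -0.0025}
    - {"ty": -0.0436, "tz": 0.0408, "tx": -0.0025}
    - {"ty": -0.0436, "tz": 0.0408, "tx": -0.0025}
    - {"ty": -0.0436, "tz": 0.0408, "tx": -0.0025}
    - {"ty": -0.0436, "tz": 0.0408, "tx": -0.0025}
    - {"ax": -8.4}
    - {"ax": -8.4}
    - {}
  grip_force: 110

```text
invalid input at $.targets[0]: expected keys ax, ay, az, tx, ty, tz, claw
```

```bash
python3 - <<'E'
from h import *
s=r.get_state();print(s['time'],s['ee_pos'],rot(s['ee_rot']).as_matrix().round(3),s['contact_force'],s['torque'])
snap('wrist','w1')
print(goto([500,-15,260],down(np.pi/2+.06)))
E
```

```text
0.1 [143.3806855  607.5720162  230.16654167] [[-0.001  0.23   0.973]
 [-0.002  0.973 -0.23 ]
 [-1.    -0.002 -0.   ]] [-0.36302417 -0.62078049  0.71605967] [-0.01088067  0.02383181  0.02693928]
(array([-0.02880154, -0.52414386,  0.49010669]), array([-16.71899279,  -0.02217521,   0.1020056 ]))
```

View pics/w1.png

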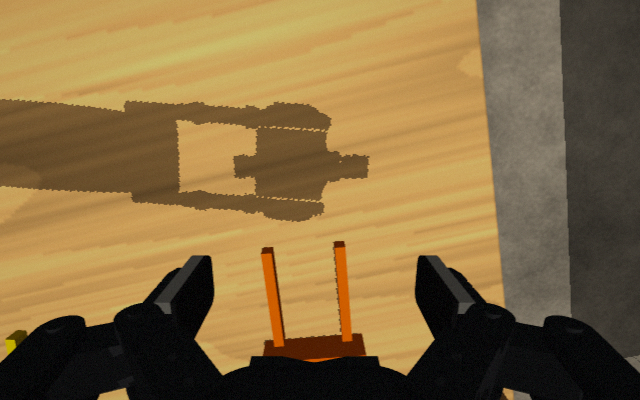

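Call:
send_rows:
  targets:
    - {"tx": -0.0025, "ty": -0.0436, "tz": 0.0408, "ax": 0, "ay": 0, "az": 0, "claw": -1}
    - {"tx": -0.0025, "ty": -0.0436, "tz": 0.0408, "ax": 0, "ay": 0, "az": 0, "claw": -1}
    - {"tx": -0.0025, "ty": -0.0436, "tz": 0.0408, "ax": 0, "ay": 0, "az": 0, "claw": -1}
    - {"tx": -0.0025, "ty": -0.0436, "tz": 0.0408, "ax": 0, "ay": 0, "az": 0, "claw": -1}
    - {"tx": -0.0025, "ty": -0.0436, "tz": 0.0408, "ax": 0, "ay": 0, "az": 0, "claw": -1}
    - {"tx": -0.0025, "ty": -0.0436, "tz": 0.0408, "ax": 0, "ay": 0, "az": 0, "claw": -1}
    - {"tx": -0.0025, "ty": -0.0436, "tz": 0.0408, "ax": 0, "ay": 0, "az": 0, "claw": -1}
    - {"tx": -0.0025, "ty": -0.0436, "tz": 0.0408, "ax": 0, "ay": 0, "az": 0, "claw": -1}
    - {"tx": -0.0025, "ty": -0.0436, "tz": 0.0408, "ax": 0, "ay": 0, "az": 0, "claw": -1}
    - {"tx": -0.0025, "ty": -0.0436, "tz": 0.0408, "ax": 0, "ay": 0, "az": 0, "claw": -1}
    - {"tx": -0.0025, "ty": -0.0436, "tz": 0.0408, "ax": 0, "ay": 0, "az": 0, "claw": -1}
    - {"tx": -0.0025, "ty": -0.0436, "tz": 0.0408, "ax": 0, "ay": 0, "az": 0, "claw": -1}
    - {"tx": 0, "ty": 0, "tz": 0, "ax": -8.4, "ay": 0, "az": 0, "claw": -1}
    - {"tx": 0, "ty": 0, "tz": 0, "ax": -8.4, "ay": 0, "az": 0, "claw": -1}
    - {"tx": 0, "ty": 0, "tz": 0, "ax": 0, "ay": 0, "az": 0, "claw": -1}
  grip_force: 110

```text
time: 2.02
ee_pos: [510.7, -34.5, 259.6]
ee_rot: [0.708, -0.025, 0.706, 0.024]
contact_force: [0.4, -0.5, -0.0]
opening: 85.6
```

```bash
python3 - <<'E'
from h import *
s=r.get_state();print(s['time'],s['ee_pos'],rot(s['ee_rot']).as_matrix().round(3),s['contact_force'],s['torque'])
snap('wrist','w2')
print(goto([500,-15,260],down(np.pi/2+.06)))
E
```

```text
2.025 [510.72099667 -34.506639   259.5677614 ] [[ 0.003 -0.069  0.998]
 [-0.002  0.998  0.069]
 [-1.    -0.002  0.003]] [ 0.44648363 -0.47522504 -0.0014096 ] [-0.02299463  0.00975376 -0.04486631]
(array([-0.00056059,  0.02000572, -0.00924417]), array([0.50181419, 0.17136408, 0.10017132]))
```

View pics/w2.png

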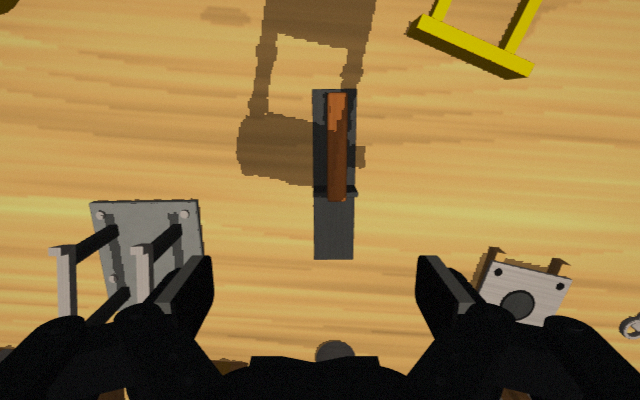

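```bash
python3 - <<'E'
from h import *
im,c=load('w2')
# dark-grey sole: low saturation & dark, around the lifter
hsv=cv2.cvtColor(im,cv2.COLOR_BGR2HSV)
roi=np.zeros(im.shape[:2],np.uint8); roi[80:270,300:370]=1
m=((hsv[...,1]<110)&(hsv[...,2]<95)).astype(np.uint8)*roi
mh=(((hsv[...,0]<14)&(hsv[...,1]>130)).astype(np.uint8))*roi
for n,mm,z in(("sole",cv2.morphologyEx(m|mh,cv2.MORPH_CLOSE,np.ones((5,5))),4),("handle",mh,60)):
    k=max(cv2.findContours(mm,0,2)[0],key=cv2.contourArea); b=cv2.boxPoints(cv2.minAreaRect(k)); print(n,b.round(1).tolist()); P=onz(c,b[:,0],b[:,1],z); print(P.round(1), P.mean(0).round(1))
for u,v in((312,89),(356,89),(315,260),(353,260)): print(u,v,onz(c,u,v,4)[0].round(1))
for u,v in((328,93),(345,93),(329,201),(347,201)): print(u,v,onz(c,u,v,60)[0].round(1))
E
```

```text
sole [[311.79998779296875, 89.0], [355.70001220703125, 88.4000015258789], [357.8999938964844, 258.6000061035156], [314.0, 259.20001220703125]]
[[426.1 -44.7   4. ]
 [422.    3.8   4. ]
 [627.8  28.2   4. ]
 [632.6 -27.7   4. ]] [527.1 -10.1   4. ]
handle [[327.0, 92.0], [347.0, 92.0], [347.0, 201.0], [327.0, 201.0]]
[[ 4.297e+02 -2.940e+01  6.000e+01]
 [ 4.283e+02 -1.030e+01  6.000e+01]
 [ 5.366e+02  3.000e-01  6.000e+01]
 [ 5.381e+02 -2.060e+01  6.000e+01]] [483.1 -15.   60. ]
312 89 [426.  -44.5   4. ]
356 89 [422.6   4.3   4. ]
315 260 [633.7 -26.3   4. ]
353 260 [630.2  22.2   4. ]
328 93 [430.5 -28.3  60. ]
345 93 [429.4 -12.1  60. ]
329 201 [537.9 -18.5  60. ]
347 201 [5.366e+02 3.000e-01 6.000e+01]
```

```bash
python3 - <<'E'
from h import *
print(goto([484,-15,90],down(np.pi/2+.087)))
E
```

```text
(array([ 0.16938884,  0.02140438, -0.02571343]), array([-1.04517031,  0.16999801,  0.10247663]))
```

Call:
send_rows:
  targets:
    - {"tx": 0.042, "ty": 0.0072, "tz": -0.0085, "ax": -1.0, "ay": 0.2, "az": 0.1, "claw": -1}
    - {"tx": 0.042, "ty": 0.0072, "tz": -0.0085, "ax": 0, "ay": 0, "az": 0, "claw": -1}
    - {"tx": 0.042, "ty": 0.0072, "tz": -0.0085, "ax": 0, "ay": 0, "az": 0, "claw": -1}
    - {"tx": 0.042, "ty": 0, "tz": 0, "ax": 0, "ay": 0, "az": 0, "claw": -1}
    - {"tx": 0, "ty": 0, "tz": 0, "ax": 0, "ay": 0, "az": 0, "claw": -1}

```text
time: 2.7
ee_pos: [484.2, -12.7, 89.1]
ee_rot: [0.708, -0.028, 0.705, 0.027]
contact_force: [0.7, -0.4, -0.4]
opening: 85.2
```

```bash
python3 - <<'E'
from h import *
print(r.get_state()['ee_pos'],goto([484,-15,31],down(np.pi/2+.087)))
E
```

```text
[484.16174424 -12.68493718  89.10510841] (array([ 0.05810503, -0.00224985, -0.00057735]), array([-0.49195508,  0.23129694,  0.04578838]))
```

Call:
send_rows:
  targets:
    - {"tx": 0.025, "ty": -0.0022, "tz": -0.0005, "ax": -0.5, "ay": 0.2, "az": 0, "claw": -1}
    - {"tx": 0.025, "ty": 0, "tz": 0, "ax": 0, "ay": 0, "az": 0, "claw": -1}
    - {"tx": 0.009, "ty": 0, "tz": 0, "ax": 0, "ay": 0, "az": 0, "claw": -1}
    - {"tx": 0, "ty": 0, "tz": 0, "ax": 0, "ay": 0, "az": 0, "claw": 1}
    - {"tx": 0, "ty": 0, "tz": 0, "ax": 0, "ay": 0, "az": 0, "claw": 1}
    - {"tx": 0, "ty": 0, "tz": 0, "ax": 0, "ay": 0, "az": 0, "claw": 1}
    - {"tx": 0, "ty": 0, "tz": 0, "ax": 0, "ay": 0, "az": 0, "claw": 1}
    - {"tx": 0, "ty": 0, "tz": 0, "ax": 0, "ay": 0, "az": 0, "claw": 1}
    - {"tx": 0, "ty": 0, "tz": 0, "ax": 0, "ay": 0, "az": 0, "claw": 1}
  grip_force: 110

```text
time: 3.82
ee_pos: [493.6, -15.1, 39.2]
ee_rot: [0.713, -0.031, 0.7, 0.029]
contact_force: [0.6, 0.1, -1.1]
opening: 17.8
```

```bash
python3 - <<'E'
from h import *
s=r.get_state();print(s['ee_pos'],s['contact_force'],s['torque'],s['opening'],rot(s['ee_rot']).as_matrix().round(3).tolist())
E
```

```text
[493.58668758 -15.11726226  39.2194325 ] [ 0.59504682  0.09080431 -1.05546029] [ 0.006774   -0.0285369   0.02294381] 17.823518550838415 [[0.018, -0.084, 0.996], [-0.003, 0.996, 0.084], [-1.0, -0.004, 0.018]]
```

Call:
send_rows:
  targets:
    - {"tx": 0, "ty": 0, "tz": 0, "ax": 0, "ay": 0, "az": 0, "claw": 1}

```text
time: 3.95
ee_pos: [493.6, -15.1, 39.2]
ee_rot: [0.713, -0.031, 0.7, 0.029]
contact_force: [-0.0, 0.2, 1.5]
opening: 17.5
```

```bash
python3 - <<'E'
from h import *
s=r.get_state();print(s['ee_pos'],s['contact_force'],s['torque'],s['opening'],rot(s['ee_rot']).as_matrix().round(3).tolist())
im,c=snap('wrist','w3')
hsv=cv2.cvtColor(im,cv2.COLOR_BGR2HSV)
cv2.imwrite('pics/w3c.png',cv2.resize(im[60:400,150:500],None,fx=1.6,fy=1.6))
E
```

```text
[493.60653926 -15.10028778  39.22844567] [-0.04649107  0.18836572  1.5494687 ] [-0.0138234   0.02661647 -0.04220489] 17.46573884088112 [[0.018, -0.084, 0.996], [-0.003, 0.996, 0.084], [-1.0, -0.004, 0.018]]
```

View pics/w3c.png

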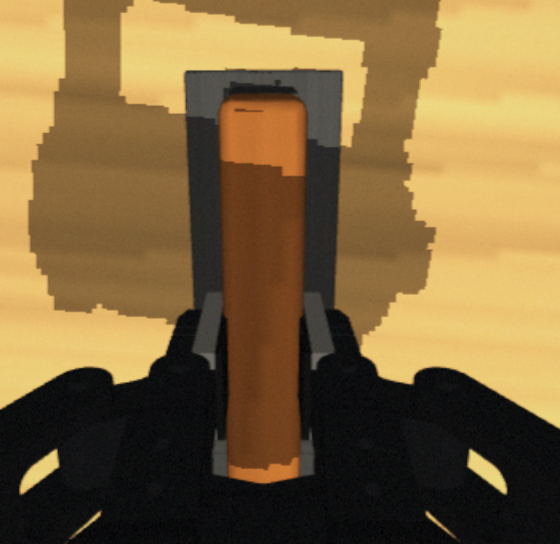

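Call:
send_rows:
  targets:
    - {"tx": 0, "ty": 0, "tz": 0, "ax": 0, "ay": 0, "az": 0, "claw": 0.2}
    - {"tx": 0, "ty": 0, "tz": 0, "ax": 0, "ay": 0, "az": 0, "claw": 0.2}
    - {"tx": 0, "ty": 0, "tz": 0, "ax": 0, "ay": 0, "az": 0, "claw": 0.2}

```text
time: 4.38
ee_pos: [493.9, -15.2, 39.3]
ee_rot: [0.713, -0.031, 0.7, 0.029]
contact_force: [-0.3, -0.6, -0.2]
opening: 34.6
```

```bash
python3 - <<'E'
from h import *
s=r.get_state();print(s['ee_pos'],s['contact_force'],s['opening'],goto([486,-14.5,31],down(np.pi/2+.087)))
E
```

```text
[493.90555347 -15.22395485  39.3421744 ] [-0.32503941 -0.58052064 -0.20292001] 34.56742334334394 (array([ 0.00819109,  0.00142431, -0.00796813]), array([-0.15085387,  1.05106259,  0.25608224]))
```

Call:
send_rows:
  targets:
    - {"tx": 0.008, "ty": 0.0014, "tz": -0.008, "ax": 0, "ay": 1.0, "az": 0.2, "claw": 0.2}
    - {"tx": 0, "ty": 0, "tz": 0, "ax": 0, "ay": 0, "az": 0, "claw": 0.2}

```text
time: 4.62
ee_pos: [485.2, -14.5, 30.6]
ee_rot: [0.706, -0.03, 0.707, 0.03]
contact_force: [0.6, 0.2, -0.4]
opening: 34.4
```

```bash
python3 - <<'E'
from h import *
s=r.get_state();print(s['ee_pos'],s['contact_force'],s['opening'],goto([486,-14.5,31],down(np.pi/2+.087)))
E
```

```text
[485.16080598 -14.45676598  30.57206529] [ 0.56102828  0.19143647 -0.39376814] 34.3526861446901 (array([-0.0004285 , -0.00011413,  0.00083223]), array([-0.14764674, -0.04445888,  0.03795243]))
```

Call:
send_rows:
  targets:
    - {"tx": 0, "ty": 0, "tz": 0, "ax": 0, "ay": 0, "az": 0, "claw": 1}
    - {"tx": 0, "ty": 0, "tz": 0, "ax": 0, "ay": 0, "az": 0, "claw": 1}
  grip_force: 110

```text
time: 4.88
ee_pos: [485.5, -14.6, 30.8]
ee_rot: [0.706, -0.03, 0.707, 0.03]
contact_force: [-0.2, 0.7, 0.2]
opening: 18.5
```

Call:
send_rows:
  targets:
    - {"tx": 0, "ty": 0, "tz": 0, "ax": 0, "ay": 0, "az": 0, "claw": 1}
    - {"tx": 0, "ty": 0, "tz": 0, "ax": 0, "ay": 0, "az": 0, "claw": 1}

```text
time: 5.12
ee_pos: [485.5, -14.6, 30.8]
ee_rot: [0.706, -0.03, 0.707, 0.03]
contact_force: [-0.0, -0.3, 0.3]
opening: 18.7
```

Call:
send_rows:
  targets:
    - {"tx": 0, "ty": 0, "tz": 0, "ax": 0, "ay": 0, "az": 0, "claw": 1}
    - {"tx": 0, "ty": 0, "tz": 0, "ax": 0, "ay": 0, "az": 0, "claw": 1}

```text
time: 5.38
ee_pos: [485.5, -14.6, 30.8]
ee_rot: [0.706, -0.03, 0.707, 0.03]
contact_force: [-0.5, 0.3, -0.2]
opening: 18.5
```

Call:
send_rows:
  targets:
    - {"tx": -0.01, "ty": 0, "tz": 0, "ax": 0, "ay": 0, "az": 0, "claw": 1}
    - {"tx": -0.03, "ty": 0, "tz": 0, "ax": 0, "ay": 0, "az": 0, "claw": 1}
    - {"tx": -0.05, "ty": 0, "tz": 0, "ax": 0, "ay": 0, "az": 0, "claw": 1}
    - {"tx": -0.05, "ty": 0, "tz": 0, "ax": 0, "ay": 0, "az": 0, "claw": 1}
    - {"tx": -0.05, "ty": 0, "tz": 0, "ax": 0, "ay": 0, "az": 0, "claw": 1}
    - {"tx": 0, "ty": 0.018, "tz": 0.04, "ax": 0, "ay": 0, "az": 0, "claw": 1}
    - {"tx": 0, "ty": 0.018, "tz": 0.04, "ax": 0, "ay": 0, "az": 0, "claw": 1}
    - {"tx": 0, "ty": 0.018, "tz": 0.04, "ax": 0, "ay": 0, "az": 0, "claw": 1}
    - {"tx": 0, "ty": 0.018, "tz": 0.04, "ax": 0, "ay": 0, "az": 0, "claw": 1}
    - {"tx": 0, "ty": 0, "tz": 0, "ax": 5, "ay": 0, "az": 0, "claw": 1}
    - {"tx": 0, "ty": 0, "tz": 0, "ax": 5, "ay": 0, "az": 0, "claw": 1}
    - {"tx": 0, "ty": 0, "tz": 0, "ax": 0, "ay": 0, "az": 0, "claw": 1}

```text
time: 6.88
ee_pos: [637.5, 74.2, 226.1]
ee_rot: [0.703, 0.033, 0.71, -0.034]
contact_force: [-0.0, 0.6, -3.3]
opening: 18.2
```

```bash
python3 - <<'E'
from h import *
s=r.get_state();print(s['time'],s['ee_pos'],s['contact_force'],s['torque'],s['opening'],rot(s['ee_rot']).as_matrix().round(3).tolist())
snap('wrist','w4')
E
```

```text
6.875 [637.48749256  74.1937397  226.06104847] [-0.02287478  0.64139188 -3.33862897] [0.01313114 0.02408981 0.05159074] 18.186166137982692 [[-0.009, 0.095, 0.995], [-0.001, 0.996, -0.095], [-1.0, -0.001, -0.009]]
```

View pics/w4.png

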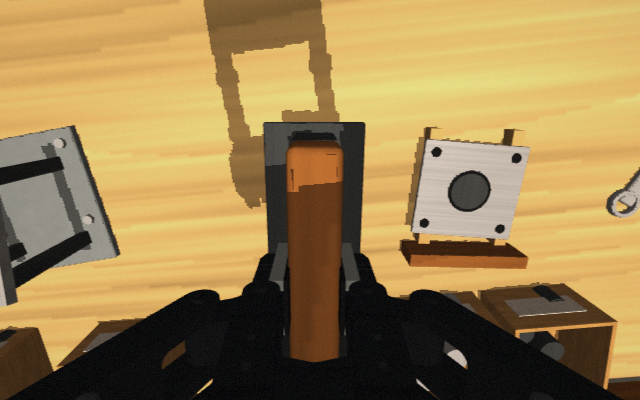

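```bash
python3 - <<'E'
from h import *
im,c=load('w4')
hsv=cv2.cvtColor(im,cv2.COLOR_BGR2HSV)
roi=np.zeros(im.shape[:2],np.uint8); roi[125:255,400:540]=1
m=((hsv[...,1]<60)).astype(np.uint8)*roi
m=cv2.morphologyEx(m,cv2.MORPH_CLOSE,np.ones((9,9)))
k=max(cv2.findContours(m,0,2)[0],key=cv2.contourArea)
q=cv2.approxPolyDP(cv2.convexHull(k),8,True)[:,0]; print(q.tolist())
P=onz(c,q[:,0],q[:,1],24); print(P.round(1).tolist())
M=cv2.moments(k); print('centroid',onz(c,M['m10']/M['m00'],M['m01']/M['m00'],24).round(1))
print('rect', cv2.minAreaRect(onz(c,k[:,0,0],k[:,0,1],24)[:,:2].astype(np.float32)))
md=((hsv[...,2]<110)&(hsv[...,1]<90)).astype(np.uint8)*roi; md[:165]=0; md[215:]=0; md[:,:440]=0; md[:,500:]=0
kk=max(cv2.findContours(md,0,2)[0],key=cv2.contourArea); e=cv2.fitEllipse(kk); print('mark',onz(c,e[0][0],e[0][1],24).round(1))
# board colours
mb=((hsv[...,0]<13)&(hsv[...,1]>150)).astype(np.uint8); mb[:225]=0; mb[275:]=0; mb[:,:395]=0; mb[:,535:]=0
kb=max(cv2.findContours(mb,0,2)[0],key=cv2.contourArea); print('board',cv2.approxPolyDP(cv2.convexHull(kb),3,True)[:,0].tolist())
cv2.imwrite('pics/w4c.png',cv2.resize(im[118:278,390:550],None,fx=3.7,fy=3.7,interpolation=cv2.INTER_CUBIC))
E
```

```text
[[426, 139], [529, 148], [507, 238], [411, 230]]
[[610.0, 187.7, 24.0], [628.6, 291.0, 24.0], [724.6, 274.3, 24.0], [705.8, 171.0, 24.0]]
centroid [[665.2 231.1  24. ]]
rect ((667.669677734375, 230.75228881835938), (106.23844909667969, 99.88317108154297), 80.22994995117188)
mark [[667.7 231.7  24. ]]
board [[402, 245], [406, 241], [480, 242], [495, 247], [500, 254], [408, 260]]
```

View pics/w4c.png

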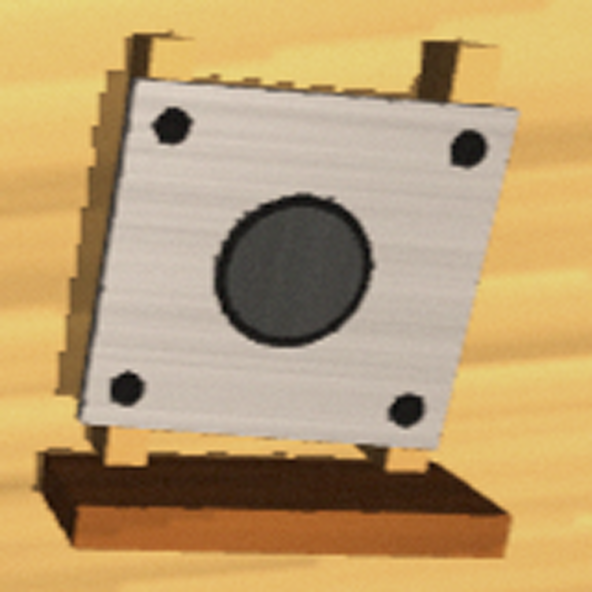

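```bash
python3 - <<'E'
from h import *
im,c=load('w4')
g=lambda x,y,z: onz(c,390+x/3.7,118+y/3.7,z)[0]
a=(g(150,36,18)+g(192,38,18))/2; b=(g(458,43,18)+g(498,47,18))/2
l=g(75,505,40); rr=g(512,515,40); 
print('ends',a.round(1),b.round(1),np.linalg.norm(a-b)); print('board',l.round(1),rr.round(1),np.linalg.norm(l-rr))
for p,q in((a,b),(l,rr)): d=q-p; print('yaw',-np.arctan2(d[0],d[1]))
m=(a+b)/2; n=(l+rr)/2; ax=n-m; print(m,n,'yaw',np.arctan2(ax[1],ax[0]),np.hypot(*ax[:2]), 'mid', (m[:2]+62/128*(n-m)[:2]).round(1))
# lifter heel corners in tool frame (sole top edge at tool x about 27, heel z=-61)
s=r.get_state(); R0=rot(s['ee_rot'])
P=s['ee_pos']+R0.apply(np.array([[27,-25,-61.5],[27,25,-61.5],[31,-25,-61.5],[31,25,-61.5]])); print('heel pred px',proj(c,P).round(1).tolist())
E
```

```text
ends [600.6 199.9  18. ] [610.6 283.4  18. ] 84.1190919688473
board [726.7 165.5  40. ] [741.2 288.9  40. ] 124.2201485901843
yaw -0.11846889974336787
yaw -0.11673935093366394
[605.60976617 241.66839471  18.        ] [733.93631641 227.20799003  40.        ] yaw -0.11221108759162982 129.13871146658443 mid [667.8 234.7]
heel pred px [[265.5, 122.3], [367.9, 122.4], [266.6, 121.8], [366.7, 122.0]]
```

Call:
send_rows:
  targets:
    - {"tx": 0, "ty": 0.035, "tz": -0.042, "ax": 0, "ay": 0, "az": 0, "claw": 1}
    - {"tx": 0, "ty": 0.035, "tz": -0.042, "ax": 0, "ay": 0, "az": 0, "claw": 1}
    - {"tx": 0, "ty": 0.035, "tz": -0.042, "ax": 0, "ay": 0, "az": 0, "claw": 1}
    - {"tx": 0, "ty": 0.035, "tz": -0.042, "ax": 0, "ay": 0, "az": 0, "claw": 1}
    - {"tx": 0, "ty": 0.035, "tz": -0.042, "ax": 0, "ay": 0, "az": 0, "claw": 1}
    - {"tx": 0, "ty": 0, "tz": 0, "ax": 4.3, "ay": 0, "az": 0, "claw": 1}
    - {"tx": 0, "ty": 0, "tz": 0, "ax": 0, "ay": 0, "az": 0, "claw": 1}

```text
time: 7.8
ee_pos: [436.9, 271.5, 228.3]
ee_rot: [0.702, 0.058, 0.708, -0.058]
contact_force: [-0.3, -0.1, -2.0]
opening: 18.2
```

```bash
python3 - <<'E'
from h import *
s=r.get_state();print(s['time'],s['ee_pos'],goto([446.4,268.9,80],down(np.pi/2-.17)))
E
```

```text
7.8 [436.93032344 271.53891454 228.32286077] (array([ 0.1482344 , -0.00099271,  0.01104027]), array([ 0.31401179, -0.48922622,  0.02438645]))
```

Call:
send_rows:
  targets:
    - {"tx": 0.05, "ty": -0.001, "tz": 0.005, "ax": 0.3, "ay": -0.5, "az": 0, "claw": 1}
    - {"tx": 0.05, "ty": 0, "tz": 0.003, "ax": 0, "ay": 0, "az": 0, "claw": 1}
    - {"tx": 0.05, "ty": 0, "tz": 0.003, "ax": 0, "ay": 0, "az": 0, "claw": 1}
    - {"tx": 0, "ty": 0, "tz": 0, "ax": 0, "ay": 0, "az": 0, "claw": 1}

```text
time: 8.3
ee_pos: [451.6, 268.2, 77.8]
ee_rot: [0.707, 0.06, 0.703, -0.057]
contact_force: [-0.8, -0.7, -2.5]
opening: 18.5
```

```bash
python3 - <<'E'
from h import *
s=r.get_state();print(s['time'],s['ee_pos'],goto([446.4,268.9,38],down(np.pi/2-.17)))
E
```

```text
8.3 [451.58859373 268.20497891  77.84667527] (array([ 0.03981436, -0.00031792, -0.00546604]), array([ 0.24709846,  0.33596087, -0.21313764]))
```

Call:
send_rows:
  targets:
    - {"tx": 0.02, "ty": 0, "tz": -0.005, "ax": 0.2, "ay": 0.3, "az": -0.2, "claw": 1}
    - {"tx": 0.02, "ty": 0, "tz": 0, "ax": 0, "ay": 0, "az": 0, "claw": 1}
    - {"tx": 0, "ty": 0, "tz": 0, "ax": 0, "ay": 0, "az": 0, "claw": 1}

```text
time: 8.68
ee_pos: [451.0, 270.6, 40.8]
ee_rot: [0.707, 0.062, 0.702, -0.058]
contact_force: [-1.2, 0.4, -2.4]
opening: 18.4
```

```bash
python3 - <<'E'
from h import *
s=r.get_state();print(s['time'],s['ee_pos'],s['contact_force'],goto([446.4,268.9,38],down(np.pi/2-.17)),goto([564.7,248.6,38],down(np.pi/2-.17))[0])
E
```

```text
8.675 [451.03219223 270.59573135  40.81745365] [-1.21341987  0.42119621 -2.36472803] (array([ 0.00277311, -0.00246801, -0.00429995]), array([ 0.02685027,  0.41530478, -0.30852508])) [ 0.00364301 -0.0025197   0.11572597]
```

Call:
send_rows:
  targets:
    - {"tx": 0.003, "ty": -0.0025, "tz": 0, "ax": 0, "ay": 0.4, "az": -0.3, "claw": 1}
    - {"tx": 0, "ty": 0, "tz": 0.015, "ax": 0, "ay": 0, "az": 0, "claw": 1}
    - {"tx": 0, "ty": 0, "tz": 0.015, "ax": 0, "ay": 0, "az": 0, "claw": 1}
    - {"tx": 0, "ty": 0, "tz": 0, "ax": 0, "ay": 0, "az": 0, "claw": 1}

```text
time: 9.18
ee_pos: [486.5, 264.3, 42.2]
ee_rot: [0.707, 0.061, 0.702, -0.058]
contact_force: [0.4, -0.3, -3.0]
opening: 18.1
```

```bash
python3 - <<'E'
from h import *
s=r.get_state();print(s['time'],s['ee_pos'],s['contact_force'],goto([564.7,248.6,38],down(np.pi/2-.17)))
E
```

```text
9.175 [486.51811829 264.33943912  42.22055062] [ 0.42086693 -0.27195857 -3.04475924] (array([ 0.00482818, -0.00237643,  0.07968056]), array([ 0.04883845,  0.44531633, -0.29049802]))
```

Call:
send_rows:
  targets:
    - {"tx": 0.006, "ty": -0.003, "tz": 0, "ax": 0, "ay": 0.8, "az": -0.5, "claw": 1}
    - {"tx": 0, "ty": 0, "tz": 0, "ax": 0, "ay": 0, "az": 0, "claw": 1}

```text
time: 9.43
ee_pos: [486.0, 260.9, 35.8]
ee_rot: [0.702, 0.059, 0.707, -0.061]
contact_force: [-0.7, 0.4, -2.7]
opening: 18.2
```

```bash
python3 - <<'E'
from h import *
s=r.get_state();print(s['time'],s['ee_pos'],s['contact_force'],goto([564.7,248.6,38],down(np.pi/2-.17)))
E
```

```text
9.425 [486.0231608  260.89921442  35.81203185] [-0.74220111  0.39978653 -2.69290792] (array([-0.00281219,  0.00116288,  0.07960429]), array([ 0.0105046 , -0.44539184,  0.25979937]))
```

Call:
send_rows:
  targets:
    - {"tx": 0, "ty": 0.001, "tz": 0.018, "ax": 0, "ay": -0.2, "az": 0.1, "claw": 1}
    - {"tx": 0, "ty": 0, "tz": 0.018, "ax": 0, "ay": 0, "az": 0, "claw": 1}
    - {"tx": 0, "ty": 0, "tz": 0, "ax": 0, "ay": 0, "az": 0, "claw": 1}

```text
time: 9.8
ee_pos: [524.4, 255.6, 35.4]
ee_rot: [0.703, 0.059, 0.706, -0.061]
contact_force: [-0.7, 0.9, -3.2]
opening: 18.4
```

```bash
python3 - <<'E'
from h import *
s=r.get_state();print(s['time'],s['ee_pos'],s['contact_force'],goto([564.7,248.6,38],down(np.pi/2-.17)))
E
```

```text
9.8 [524.38981412 255.60289685  35.38800243] [-0.69962942  0.8774984  -3.1693046 ] (array([-0.00274948, -0.0001182 ,  0.04090477]), array([ 0.04108418, -0.19289997,  0.14291661]))
```

Call:
send_rows:
  targets:
    - {"tx": 0.001, "ty": 0, "tz": 0.017, "ax": 0, "ay": -0.1, "az": 0.1, "claw": 1}
    - {"tx": 0, "ty": 0, "tz": 0.016, "ax": 0, "ay": 0, "az": 0, "claw": 1}
    - {"tx": 0, "ty": 0, "tz": 0, "ax": 0, "ay": 0, "az": 0, "claw": 1}

```text
time: 10.18
ee_pos: [559.6, 249.5, 34.1]
ee_rot: [0.704, 0.06, 0.705, -0.06]
contact_force: [0.7, 1.2, -3.5]
opening: 18.7
```

```bash
python3 - <<'E'
from h import *
s=r.get_state();print(s['time'],s['ee_pos'],s['contact_force'],goto([564.7,248.6,38],down(np.pi/2-.17)))
E
```

```text
10.175 [559.59205544 249.455774    34.09470197] [ 0.74712744  1.1567623  -3.47952381] (array([-3.91241697e-03,  1.67363927e-05,  5.17373296e-03]), array([ 0.01927828, -0.07867711,  0.03309973]))
```

Call:
send_rows:
  targets:
    - {"tx": -0.004, "ty": 0, "tz": 0.005, "ax": 0, "ay": 0, "az": 0, "claw": 1}
    - {"tx": 0, "ty": 0, "tz": 0, "ax": 0, "ay": 0, "az": 0, "claw": 1}

```text
time: 10.42
ee_pos: [564.4, 248.4, 38.1]
ee_rot: [0.704, 0.06, 0.705, -0.06]
contact_force: [0.1, 0.1, -2.7]
opening: 18.4
```

```bash
python3 - <<'E'
from h import *
s=r.get_state();print(s['time'],s['ee_pos'],s['contact_force'],s['torque'],goto([564.7,248.6,38],down(np.pi/2-.17)))
E
```

```text
10.425 [564.38184727 248.41625368  38.10342765] [ 0.07400322  0.07207964 -2.67297088] [-0.00627807  0.09497074  0.0509314 ] (array([0.00010249, 0.00023499, 0.00028276]), array([ 0.0065928 , -0.14228771,  0.05747759]))
```

Call:
send_rows:
  targets:
    - {"tx": -0.004, "ty": 0, "tz": 0, "ax": 0, "ay": -0.3, "az": 0, "claw": 1}
    - {"tx": -0.003, "ty": 0, "tz": 0, "ax": 0, "ay": -0.3, "az": 0, "claw": 1}
    - {"tx": -0.003, "ty": 0, "tz": 0, "ax": 0, "ay": 0, "az": 0, "claw": 1}
    - {"tx": -0.005, "ty": 0, "tz": 0, "ax": 0, "ay": -1, "az": 0, "claw": 1}
    - {"tx": -0.008, "ty": 0, "tz": 0, "ax": 0, "ay": -1, "az": 0, "claw": 1}
    - {"tx": 0, "ty": 0, "tz": 0, "ax": 0, "ay": 0, "az": 0, "claw": 1}
  grip_force: 115

```text
time: 11.18
ee_pos: [559.3, 247.9, 60.2]
ee_rot: [0.718, 0.057, 0.691, -0.063]
contact_force: [0.2, 0.2, -5.7]
opening: 18.4
```

```bash
python3 - <<'E'
from h import *
s=r.get_state();print(s['time'],s['ee_pos'],s['contact_force'],s['torque'],goto([564.7,248.6,60],down(np.pi/2-.17)))
E
```

```text
11.175 [559.26677149 247.91175432  60.22004716] [ 0.15726226  0.23749832 -5.69353928] [0.10911356 0.46834921 0.01541651] (array([0.00041104, 0.00159559, 0.00522754]), array([0.03708182, 2.17093795, 0.26216076]))
```

Call:
send_rows:
  targets:
    - {"tx": -0.008, "ty": 0, "tz": 0, "ax": 0, "ay": -1, "az": 0, "claw": 1}
    - {"tx": -0.015, "ty": 0, "tz": 0, "ax": 0, "ay": -1, "az": 0, "claw": 1}
    - {"tx": -0.02, "ty": 0, "tz": 0, "ax": 0, "ay": -1, "az": 0, "claw": 1}
    - {"tx": -0.025, "ty": 0, "tz": 0, "ax": 0, "ay": 0, "az": 0, "claw": 1}
    - {"tx": -0.025, "ty": 0, "tz": 0, "ax": 0, "ay": 0, "az": 0, "claw": 1}
    - {"tx": -0.025, "ty": 0, "tz": 0, "ax": 0, "ay": 0, "az": 0, "claw": 1}
    - {"tx": -0.02, "ty": 0, "tz": 0, "ax": 0, "ay": 0, "az": 0, "claw": 1}
    - {"tx": -0.012, "ty": 0, "tz": 0, "ax": 0, "ay": 0, "az": 0, "claw": 1}
    - {"tx": -0.006, "ty": 0, "tz": 0, "ax": 0, "ay": 0, "az": 0, "claw": 1}
    - {"tx": 0, "ty": 0, "tz": 0, "ax": 0, "ay": 0, "az": 0, "claw": 1}

```text
time: 12.42
ee_pos: [543.8, 251.1, 226.6]
ee_rot: [0.738, 0.056, 0.67, -0.064]
contact_force: [0.5, -0.6, -5.8]
opening: 18.2
```

```bash
python3 - <<'E'
from h import *
s=r.get_state();print(s['time'],s['ee_pos'],s['contact_force'],s['torque'],goto([590,-57,225],down(np.pi/2+.11)),goto([590,-57,225],down(np.pi/2-.17)))
E
```

```text
12.425 [543.78784359 251.07160564 226.64714744] [ 0.48825897 -0.62888133 -5.79173899] [0.13547257 0.5052243  0.00535694] (array([ 0.01196533, -0.295797  ,  0.09699152]), array([-16.02785914,   5.51917186,   0.94146488])) (array([ 0.01196533, -0.295797  ,  0.09699152]), array([2.24090617e-03, 5.57829971e+00, 1.61562652e-01]))
```

Call:
send_rows:
  targets:
    - {"tx": 0, "ty": -0.007, "tz": 0.0023, "ax": 0, "ay": 0, "az": 0, "claw": 1}
    - {"tx": 0, "ty": -0.014, "tz": 0.0046, "ax": 0, "ay": 0, "az": 0, "claw": 1}
    - {"tx": 0, "ty": -0.021, "tz": 0.007, "ax": 0, "ay": 0, "az": 0, "claw": 1}
    - {"tx": 0, "ty": -0.025, "tz": 0.008, "ax": 0, "ay": 0, "az": 0, "claw": 1}
    - {"tx": 0, "ty": -0.025, "tz": 0.008, "ax": 0, "ay": 0, "az": 0, "claw": 1}
    - {"tx": 0, "ty": -0.025, "tz": 0.008, "ax": 0, "ay": 0, "az": 0, "claw": 1}
    - {"tx": 0, "ty": -0.025, "tz": 0.008, "ax": 0, "ay": 0, "az": 0, "claw": 1}
    - {"tx": 0, "ty": -0.025, "tz": 0.008, "ax": 0, "ay": 0, "az": 0, "claw": 1}
    - {"tx": 0, "ty": -0.025, "tz": 0.008, "ax": 0, "ay": 0, "az": 0, "claw": 1}
    - {"tx": 0, "ty": -0.025, "tz": 0.008, "ax": 0, "ay": 0, "az": 0, "claw": 1}
    - {"tx": 0, "ty": -0.025, "tz": 0.008, "ax": 0, "ay": 0, "az": 0, "claw": 1}
    - {"tx": 0, "ty": -0.021, "tz": 0.007, "ax": 0, "ay": 0, "az": 0, "claw": 1}
    - {"tx": 0, "ty": -0.014, "tz": 0.0046, "ax": 0, "ay": 0, "az": 0, "claw": 1}
    - {"tx": 0, "ty": -0.007, "tz": 0.0023, "ax": 0, "ay": 0, "az": 0, "claw": 1}
    - {"tx": 0, "ty": 0, "tz": 0, "ax": -1.5, "ay": 0, "az": 0, "claw": 1}
    - {"tx": 0, "ty": 0, "tz": 0, "ax": -3, "ay": 0, "az": 0, "claw": 1}
    - {"tx": 0, "ty": 0, "tz": 0, "ax": -4, "ay": 0, "az": 0, "claw": 1}
    - {"tx": 0, "ty": 0, "tz": 0, "ax": -4, "ay": 0, "az": 0, "claw": 1}
    - {"tx": 0, "ty": 0, "tz": 0, "ax": -2.5, "ay": 0, "az": 0, "claw": 1}
    - {"tx": 0, "ty": 0, "tz": 0, "ax": -1, "ay": 0, "az": 0, "claw": 1}

```text
time: 14.92
ee_pos: [576.6, -65.8, 224.7]
ee_rot: [0.729, -0.056, 0.682, 0.032]
contact_force: [0.4, 0.2, -5.4]
opening: 18.1
```

```bash
python3 - <<'E'
from h import *
s=r.get_state();print(s['time'],s['ee_pos'],s['contact_force'],s['torque'],goto([590,-57,225],down(np.pi/2+.11)))
snap('wrist','w5');snap('scene','s5');snap('top','t5')
E
```

```text
14.925 [576.62653409 -65.83141235 224.72458394] [ 0.36928387  0.24497973 -5.41796418] [-0.04752213  0.55009113 -0.03477225] (array([0.00037106, 0.00711059, 0.0143604 ]), array([0.80489015, 3.6794867 , 2.16847679]))
```

View pics/w5.png

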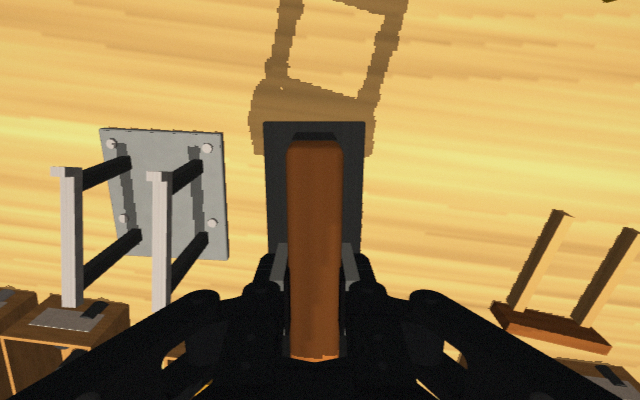

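```bash
python3 - <<'E'
from h import *
im,c=load('w5')
cv2.imwrite('pics/w5c.png',cv2.resize(im[115:315,40:240],None,fx=3,fy=3,interpolation=cv2.INTER_CUBIC))
for n,u,v,z in(("nl",100,128,10),("nr",222,132,10),("fr",229,260,10)): print(n,onz(c,u,v,z)[0].round(1))
hsv=cv2.cvtColor(im,cv2.COLOR_BGR2HSV); m=(hsv[...,1]<70)
# right edge of base per row, near edge per col
re=[(np.where(m[y,195:240])[0].max()+195.5,y) for y in range(140,256,4)]
ne=[(x,np.where(m[120:145,x])[0].min()+119.5) for x in range(104,220,4)]
for n,p in(("right",re),("near",ne)):
    p=np.array(p,float); P=onz(c,p[:,0],p[:,1],10)[:,:2]; l=cv2.fitLine(P.astype(np.float32),cv2.DIST_HUBER,0,.01,.01).ravel(); print(n,l,np.arctan2(l[1],l[0]), np.abs((P-l[2:])@[-l[1],l[0]]).max())
E
```

```text
nl [ 574.3 -302.    10. ]
nr [ 561.7 -173.5   10. ]
fr [ 711.6 -160.2   10. ]
right [ 9.9653560e-01  8.3167359e-02  6.3309662e+02 -1.6764993e+02] 0.08326353 0.5201461337529608
near [ 8.4400102e-02 -9.9643195e-01  5.6818353e+02 -2.4070000e+02] -1.4862957 0.5256989846254043
```

View pics/w5c.png

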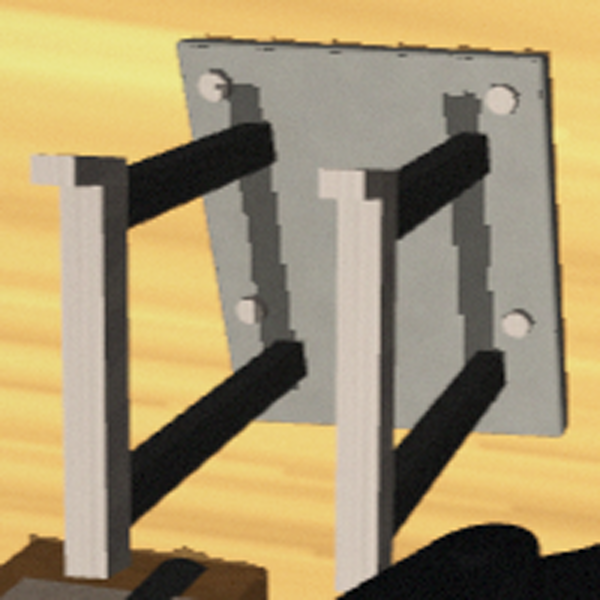

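```bash
cat >> h.py <<'E'
YS=.0835; O=np.array([642.7,-232.1,0]); U=np.array([np.cos(YS),np.sin(YS),0]); V=np.array([-np.sin(YS),np.cos(YS),0])
E
python3 - <<'E'
from h import *
im,c=load('w5')
g=lambda x,y,z: onz(c,40+x/3,115+y/3,z)[0]
loc=lambda P:(np.array([(P-O)@U,(P-O)@V])).round(1)
print('stopL near', loc(g(32,155,104.8)),loc(g(78,156,104.8)),'exp -58.6,-45/-33')
print('stopR near', loc(g(319,168,104.8)),loc(g(366,171,104.8)),'exp -58.6,33/45')
print('railL far', loc(g(65,577,125.9)),loc(g(108,578,125.9)),'exp 59.9,-45/-33')
print('railL low at stop', loc(g(62,185,107)),'railR',loc(g(336,197,107)))
E
```

```text
stopL near [-56.7 -46.4] [-57.1 -33.8] exp -58.6,-45/-33
stopR near [-57.1  31.4] [-57.  44.] exp -58.6,33/45
railL far [ 62.5 -46.9] [ 62.  -34.2] exp 59.9,-45/-33
railL low at stop [-49.5 -38.2] railR [-50.   36.2]
```

```bash
cat >> h.py <<'E'
SEAT=np.array([643.7,-232.6,110]); A=.26
XS=np.cos(A)*U+np.array([0,0,np.sin(A)]); ZS=-np.sin(A)*U+np.array([0,0,np.cos(A)])
RS=R.from_matrix(np.c_[-ZS,V,XS])
def seat_tcp(x,y,d): return SEAT+(x-104.5)*XS+y*V+(27+d)*ZS   # cover centre at x,y, height d
def rep(x=0,y=0,d=0):
    s=r.get_state(); t,a=goto(seat_tcp(x,y,d),RS,s); q=s['ee_pos']-seat_tcp(0,0,0)
    print(s['time'],'to go mm',(t*1000).round(1),'deg',a.round(2),'| cover now x,y,d',(q@XS).round(1),(q@V).round(1),(q@ZS).round(1),'F',s['contact_force'].round(1),s['torque'].round(2),s['opening'].round(1))
E
python3 -c "
from h import *
rep(10,0,40); print(seat_tcp(10,0,40)); s=r.get_state(); print(rot(s['ee_rot']).inv().apply([0,0,1]))"
```

```text
Traceback (most recent call last):
  File "h.py", line 34, in rep
    print(s['time'],'to go mm',(t*1000).round(1),'deg',a.round(2),'| cover now x,y,d',(q@XS).round(1),(q@V).round(1),(q@ZS).round(1),'F',s['contact_force'].round(1),s['torque'].round(2),s['opening'].round(1))
                                                                                                                                                                                          ^^^^^^^^^^^^^^^^^^
AttributeError: 'float' object has no attribute 'round'
```

```bash
sed -i "s/s\['opening'\].round(1)/round(s['opening'],1)/" h.py
python3 -c "
from h import *
rep(10,0,40); print(seat_tcp(10,0,40))"
```

```text
15.075 to go mm [  76.6 -166.2  -67.1] deg [  2.47 -11.18   1.83] | cover now x,y,d 82.9 171.4 97.5 F [-0.   0.1 -6.4] [-0.01  0.48 -0.01] 18.5
[ 535.52994304 -241.65325005  150.45401638]
```

Call:
send_rows:
  targets:
    - {"tx": 0, "ty": 0, "tz": 0, "ax": 0.4, "ay": -1.5, "az": 0.3, "claw": 1}
    - {"tx": 0, "ty": 0, "tz": 0, "ax": 0.4, "ay": -2, "az": 0.3, "claw": 1}
    - {"tx": 0, "ty": 0, "tz": 0, "ax": 0.4, "ay": -2, "az": 0.3, "claw": 1}
    - {"tx": 0, "ty": 0, "tz": 0, "ax": 0.4, "ay": -2, "az": 0.3, "claw": 1}
    - {"tx": 0, "ty": 0, "tz": 0, "ax": 0.4, "ay": -2, "az": 0.3, "claw": 1}
    - {"tx": 0, "ty": 0, "tz": 0, "ax": 0.4, "ay": -1.5, "az": 0.3, "claw": 1}
    - {"tx": 0, "ty": 0, "tz": 0, "ax": 0, "ay": 0, "az": 0, "claw": 1}

```text
time: 15.95
ee_pos: [574.1, -66.4, 224.1]
ee_rot: [0.793, -0.024, 0.608, 0.033]
contact_force: [-0.5, -0.8, -5.7]
opening: 18.4
```

```bash
python3 -c "
from h import *
rep(10,0,40)"
```

```text
15.95 to go mm [  57.2 -171.6  -70.1] deg [-0.11  0.18 -0.05] | cover now x,y,d 80.2 171.4 97.5 F [-0.5 -0.8 -5.7] [-0.06  0.79  0.02] 18.4
```

Call:
send_rows:
  targets:
    - {"tx": 0, "ty": -0.006, "tz": -0.0025, "ax": 0, "ay": 0, "az": 0, "claw": 1}
    - {"tx": 0, "ty": -0.012, "tz": -0.005, "ax": 0, "ay": 0, "az": 0, "claw": 1}
    - {"tx": 0, "ty": -0.018, "tz": -0.007, "ax": 0, "ay": 0, "az": 0, "claw": 1}
    - {"tx": 0, "ty": -0.02, "tz": -0.008, "ax": 0, "ay": 0, "az": 0, "claw": 1}
    - {"tx": 0, "ty": -0.02, "tz": -0.008, "ax": 0, "ay": 0, "az": 0, "claw": 1}
    - {"tx": 0, "ty": -0.02, "tz": -0.008, "ax": 0, "ay": 0, "az": 0, "claw": 1}
    - {"tx": 0, "ty": -0.02, "tz": -0.008, "ax": 0, "ay": 0, "az": 0, "claw": 1}
    - {"tx": 0, "ty": -0.02, "tz": -0.008, "ax": 0, "ay": 0, "az": 0, "claw": 1}
    - {"tx": 0, "ty": -0.018, "tz": -0.007, "ax": 0, "ay": 0, "az": 0, "claw": 1}
    - {"tx": 0, "ty": -0.012, "tz": -0.005, "ax": 0, "ay": 0, "az": 0, "claw": 1}
    - {"tx": 0, "ty": -0.005, "tz": -0.002, "ax": 0, "ay": 0, "az": 0, "claw": 1}
    - {"tx": 0, "ty": 0, "tz": 0, "ax": 0, "ay": 0, "az": 0, "claw": 1}

```text
time: 17.45
ee_pos: [520.2, -257.3, 206.4]
ee_rot: [0.793, -0.028, 0.608, 0.03]
contact_force: [-0.1, 0.8, -5.5]
opening: 18.4
```

```bash
python3 -c "
from h import *
rep(8,0,30)"
```

```text
17.45 to go mm [68.2 14.8 -0.6] deg [0.02 0.18 0.44] | cover now x,y,d 8.4 -14.3 98.3 F [-0.1  0.8 -5.5] [-0.02  0.83  0.02] 18.4
```

Call:
send_rows:
  targets:
    - {"tx": 0.008, "ty": 0.004, "tz": 0, "ax": 0, "ay": 0.2, "az": 0.2, "claw": 1}
    - {"tx": 0.015, "ty": 0.006, "tz": 0, "ax": 0, "ay": 0, "az": 0.2, "claw": 1}
    - {"tx": 0.018, "ty": 0.004, "tz": 0, "ax": 0, "ay": 0, "az": 0, "claw": 1}
    - {"tx": 0.015, "ty": 0, "tz": 0, "ax": 0, "ay": 0, "az": 0, "claw": 1}
    - {"tx": 0.008, "ty": 0, "tz": 0, "ax": 0, "ay": 0, "az": 0, "claw": 1}
    - {"tx": 0, "ty": 0, "tz": 0, "ax": 0, "ay": 0, "az": 0, "claw": 1}

```text
time: 18.2
ee_pos: [536.4, -237.0, 138.9]
ee_rot: [0.791, -0.026, 0.61, 0.036]
contact_force: [0.7, 0.1, -5.2]
opening: 18.5
```

```bash
python3 - <<'E'
from h import *
rep(6,0,12)
a,c=snap('scene','s6');b,_=snap('top','t6');w,_=snap('wrist','w6')
print(proj(c,SEAT))
k=lambda i,x0,x1,y0,y1:cv2.resize(i[y0:y1,x0:x1],(400,300),interpolation=cv2.INTER_CUBIC)
cv2.imwrite('pics/m6.png',np.vstack([np.hstack([k(a,245,365,205,295),k(b,350,470,115,205)]),np.hstack([k(w,0,640,0,400),k(a,180,420,120,300)])]))
E
```

```text
18.2 to go mm [16.5 -4.7 -2.2] deg [ 0.21 -0.16 -0.23] | cover now x,y,d 8.3 4.6 28.5 F [ 0.7  0.1 -5.2] [-0.09  0.77 -0.02] 18.5
[[294.94509302 243.64452133]]
```

View pics/m6.png

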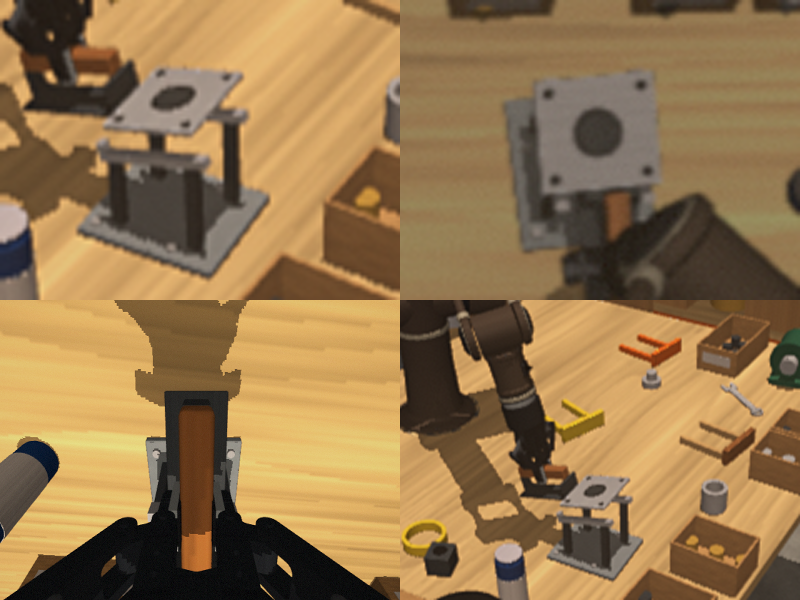

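```bash
python3 - <<'E'
from h import *
s=r.get_state()
q=s['ee_pos']+(104.5)*rot(s['ee_rot']).apply([0,0,1])+rot(s['ee_rot']).apply([21,0,0])  # expected cover top centre
for n,u,v in(('top',409.4,154.3),('scene',296.9,234.4)):
    c=imaging.get_calibration(n); print(n,'pred',proj(c,q).round(1),'seen',u,v)
im,c=load('t6'); hsv=cv2.cvtColor(im,cv2.COLOR_BGR2HSV); g=cv2.cvtColor(im,cv2.COLOR_BGR2GRAY)
m=np.zeros_like(g); m[143:168,398:422]=(g[143:168,398:422]<90); k=max(cv2.findContours(m,0,1)[0],key=cv2.contourArea); e=cv2.fitEllipse(k); print('top mark',e)
o,d=ray(c,*e[0]); print('on plane z',q[2].round(1),onz(c,*e[0],q[2]).round(1),'exp',q.round(1))
im,c=load('w6'); hsv=cv2.cvtColor(im,cv2.COLOR_BGR2HSV); m=hsv[...,1]<70
for y in(230,236,242):
    x=np.where(m[y,210:420])[0]+210; P=onz(c,[x.min()-.5,x.max()+.5],[y,y],10); print(y,x.min(),x.max(),[((p-O)@U,(p-O)@V) for p in P])
ne=[np.where(m[205:245,x])[0].min()+204.5 for x in range(242,262,3)]; P=onz(c,np.arange(242,262,3.),np.array(ne),10); print('near',((P-O)@U).round(1),((P-O)@V).round(1))
E
```

```text
top pred [[409.7 154.7]] seen 409.4 154.3
scene pred [[295.1 233.7]] seen 296.9 234.4
top mark ((408.8511657714844, 154.33010864257812), (13.978747367858887, 14.327387809753418), 86.05162811279297)
on plane z 147.2 [[ 644.3 -226.1  147.2]] exp [ 643.2 -228.6  147.2]
230 239 380 [(np.float64(-30.17400076984691), np.float64(-65.2525243152412)), (np.float64(-30.843346040532097), np.float64(62.93681622181275))]
236 240 379 [(np.float64(-23.457926122525755), np.float64(-65.0618173274737)), (np.float64(-24.122807096548087), np.float64(62.73075521824831))]
242 241 379 [(np.float64(-16.590436755754048), np.float64(-64.86681082748116)), (np.float64(-17.255554874408666), np.float64(63.44347233185821))]
near [-57.2 -57.2 -57.2 -57.2 -57.2 -57.2 -57.3] [-59.3 -56.8 -54.2 -51.6 -49.  -46.4 -43.8]
```

```bash
python3 - <<'E'
from h import *
c=imaging.get_calibration('top')
im=cv2.imread('pics/top0.png'); g=cv2.cvtColor(im,cv2.COLOR_BGR2GRAY)
m=np.zeros_like(g); m[148:172,248:272]=(g[148:172,248:272]<90); k=max(cv2.findContours(m,0,1)[0],key=cv2.contourArea); e=cv2.fitEllipse(k)
print('cover0 by top',onz(c,*e[0],24).round(1),'wrist 667.7 231.3')
f=lambda x,y,z:onz(c,220+x/3.6,110+y/3.6,z)[0]
a,b,d,t=f(583,128,10),f(745,273,10),f(603,288,10),f(407,220,4)
print('stand',((a+b)/2).round(1),'wrist O -1:',(O-V).round(1))
h=(f(380,224,4)+f(434,219,4))/2; print('lifter tip',h.round(1),'wrist 632,-2')
# cover outline in t6
im,_=load('t6'); hsv=cv2.cvtColor(im,cv2.COLOR_BGR2HSV); m=np.zeros_like(g); s=np.s_[130:176,384:432]; m[s]=((hsv[s][...,1]<60)&(hsv[s][...,2]>125)); m=cv2.morphologyEx(m,cv2.MORPH_CLOSE,np.ones((15,15)))
k=max(cv2.findContours(m,0,1)[0],key=cv2.contourArea); print(cv2.minAreaRect(k))
im,c=load('s6'); g=cv2.cvtColor(im,cv2.COLOR_BGR2GRAY); m=np.zeros_like(g); s=np.s_[226:243,286:308]; m[s]=g[s]<95; k=max(cv2.findContours(m,0,1)[0],key=cv2.contourArea); print('scene mark',cv2.fitEllipse(k))
# w6 near edge of base
im,c=load('w6'); hsv=cv2.cvtColor(im,cv2.COLOR_BGR2HSV); mm=hsv[...,1]<70
for y in(188,194,200,206,212,218):
    x=np.where(mm[y,215:420])[0]+215; P=onz(c,[x.min()-.5,x.max()+.5],[y,y],10); print(y,((P-O)@U).round(1),((P-O)@V).round(1))
E
```

```text
cover0 by top [[669.8 231.1  24. ]] wrist 667.7 231.3
stand [ 642.7 -235.    10. ] wrist O -1: [ 642.8 -233.1    0. ]
lifter tip [628.8  -5.1   4. ] wrist 632,-2
((409.1940612792969, 156.5235137939453), (39.268611907958984, 35.12699890136719), 85.60128784179688)
scene mark ((296.41656494140625, 233.85009765625), (5.6077046394348145, 12.163033485412598), 74.49052429199219)
188 [-73.3 -74. ] [-65.6  62.6]
194 [-67.6 -68.2] [-65.5  63.2]
200 [-61.7 -62.3] [-65.3  63. ]
206 [-55.6 -56.3] [-65.1  62.9]
212 [-49.5 -50.1] [-65.8  63.5]
218 [-43.2 -43.8] [-65.6  63.3]
```

```bash
python3 - <<'E'
from h import *
c=imaging.get_calibration('top')
im=cv2.resize(cv2.imread('pics/top0.png'),None,fx=4,fy=4,interpolation=cv2.INTER_CUBIC); hsv=cv2.cvtColor(im,cv2.COLOR_BGR2HSV)
m=np.zeros(hsv.shape[:2],np.uint8); s=np.s_[580:770,1510:1720]; m[s]=hsv[s][...,1]<75
m=cv2.morphologyEx(m,cv2.MORPH_OPEN,np.ones((5,5)))
def fit(P): l=cv2.fitLine(P[:,:2].astype(np.float32),cv2.DIST_HUBER,0,.01,.01).ravel(); return l
px=lambda a:(np.array(a,float)-1.5)/4
rows=np.arange(660,745,4); L=np.array([[np.where(m[y])[0].min()-.5,y] for y in rows]); 
cols=np.arange(1545,1690,6); N=np.array([[x,np.where(m[:,x])[0].max()+.5] for x in cols])
rr=np.arange(690,745,4); Rr=np.array([[np.where(m[y])[0].max()+.5,y] for y in rr])
for n,p in(("left(+y)",L),("near",N),("right",Rr)):
    p=px(p); P=onz(c,p[:,0],p[:,1],10); print(n,'u',np.median((P-O)@U).round(1),'v',((P-O)@V).round(1)[::5], 'u',((P-O)@U).round(1)[::5])
E
```

```text
left(+y) u -25.2 v [64.  63.6 63.2 64.4 63.2] u [  9.7  -6.9 -23.5 -39.9 -56.5]
near u -72.9 v [ 63.5  41.6  17.4  -6.5 -30.7] u [-55.2 -73.1 -72.3 -73.9 -73.2]
right u -50.0 v [-67.7 -65.5 -65.6] u [-28.9 -45.1 -61.6]
```

```bash
python3 -c "
from h import *
rep(6,-2.5,10)"
```

```text
18.35 to go mm [20.  -6.1 -3.4] deg [ 0.2  -0.01 -0.12] | cover now x,y,d 9.4 3.6 30.0 F [ 0.7 -0.2 -5.1] [-0.12  0.75 -0.02] 18.6
```

Call:
send_rows:
  targets:
    - {"tx": 0.006, "ty": -0.003, "tz": -0.001, "ax": 0.1, "ay": 0, "az": -0.1, "claw": 1}
    - {"tx": 0.006, "ty": -0.003, "tz": -0.001, "ax": 0.1, "ay": 0, "az": 0, "claw": 1}
    - {"tx": 0.005, "ty": 0, "tz": -0.001, "ax": 0, "ay": 0, "az": 0, "claw": 1}
    - {"tx": 0, "ty": 0, "tz": 0, "ax": 0, "ay": 0, "az": 0, "claw": 1}

```text
time: 18.85
ee_pos: [540.1, -245.5, 123.9]
ee_rot: [0.793, -0.026, 0.608, 0.032]
contact_force: [0.2, -0.0, -5.3]
opening: 18.4
```

```bash
python3 -c "
from h import *
rep(5,-2.8,5)"
```

```text
18.85 to go mm [ 8.3  1.4 -2.3] deg [-0.04  0.13  0.12] | cover now x,y,d 7.3 -4.2 13.3 F [ 0.2 -0.  -5.3] [-0.07  0.76  0.01] 18.4
```

Call:
send_rows:
  targets:
    - {"tx": 0.004, "ty": 0.001, "tz": -0.001, "ax": 0, "ay": 0.1, "az": 0.1, "claw": 1}
    - {"tx": 0.004, "ty": 0, "tz": -0.001, "ax": 0, "ay": 0, "az": 0, "claw": 1}
    - {"tx": 0, "ty": 0, "tz": 0, "ax": 0, "ay": 0, "az": 0, "claw": 1}

```text
time: 19.23
ee_pos: [540.2, -244.4, 115.1]
ee_rot: [0.792, -0.025, 0.609, 0.033]
contact_force: [0.9, 0.5, -6.0]
opening: 17.9
```

```bash
python3 -c "
from h import *
rep(-3,-2.8,3)"
```

```text
19.225 to go mm [ 1.7  0.3 -8.2] deg [-0.04  0.03  0.01] | cover now x,y,d 5.2 -3.1 4.7 F [ 0.9  0.5 -6. ] [-0.04  0.75  0.06] 17.9
```

```bash
cat >> h.py <<'E'
def mark(f):
    "cover's round mark seen from the top camera, in seat axes relative to O (u,v) given its height"
    im,c=snap('top',f); g=cv2.cvtColor(im,cv2.COLOR_BGR2GRAY); m=np.zeros_like(g); s=np.s_[145:178,394:424]; m[s]=g[s]<90
    k=max(cv2.findContours(m,0,1)[0],key=cv2.contourArea); e=cv2.fitEllipse(k)
    return e
E
python3 - <<'E'
from h import *
e=mark('t7'); c=imaging.get_calibration('top'); print(e)
s=r.get_state(); q=s['ee_pos']+rot(s['ee_rot']).apply([21,0,104.5]); P=onz(c,*e[0],q[2])[0]
print('seen',(P-O)@U,(P-O)@V,'exp',(q-O)@U,(q-O)@V)
im,_=load('t7'); hsv=cv2.cvtColor(im,cv2.COLOR_BGR2HSV)
# cover left/right edges across rows, bright low-sat
for y in(150,154,158,162):
    x=np.where((hsv[y,380:440,1]<60)&(hsv[y,380:440,2]>110))[0]+380; P=onz(c,[x.min()-.5,x.max()+.5],[y,y],q[2]); print(y,x.min(),x.max(),((P-O)@V).round(1))
E
```

```text
((410.05072021484375, 155.08517456054688), (13.955142974853516, 14.1078519821167), 52.55018615722656)
seen 5.491926349699285 -2.614423374257527 exp 3.32077400068249 -3.866160203906862
150 393 427 [ 47.5 -56.5]
154 393 427 [ 49.1 -54.8]
158 386 427 [ 71.4 -53.1]
162 394 428 [ 49.2 -54.4]
```

Call:
send_rows:
  targets:
    - {"tx": 0.001, "ty": 0.001, "tz": -0.003, "ax": 0, "ay": 0, "az": 0, "claw": 1}
    - {"tx": 0.0005, "ty": 0, "tz": -0.003, "ax": 0, "ay": 0, "az": 0, "claw": 1}
    - {"tx": 0, "ty": 0, "tz": 0, "ax": 0, "ay": 0, "az": 0, "claw": 1}

```text
time: 19.65
ee_pos: [534.8, -244.0, 112.6]
ee_rot: [0.793, -0.025, 0.608, 0.033]
contact_force: [-0.2, -0.6, -5.3]
opening: 18.4
```

```bash
python3 - <<'E'
from h import *
rep(-3,-2,2.5)
e=mark('t8'); c=imaging.get_calibration('top')
s=r.get_state(); q=s['ee_pos']+rot(s['ee_rot']).apply([21,0,104.5]); P=onz(c,*e[0],q[2])[0]
print('seen',(P-O)@U,(P-O)@V,'exp',(q-O)@U,(q-O)@V)
E
```

```text
19.65 to go mm [ 1.2  0.3 -2.4] deg [-0.03  0.09  0.05] | cover now x,y,d -0.6 -2.3 3.7 F [-0.2 -0.6 -5.3] [-0.06  0.75  0.03] 18.4
seen 0.32495028847065427 -1.8175649353649685 exp -2.082253720962499 -2.8981137464291775
```

Call:
send_rows:
  targets:
    - {"tx": 0.0005, "ty": 0.0006, "tz": -0.002, "ax": 0, "ay": 0, "az": 0, "claw": 1}
    - {"tx": 0.0005, "ty": 0, "tz": -0.002, "ax": 0, "ay": 0, "az": 0, "claw": 1}
    - {"tx": 0, "ty": 0, "tz": 0, "ax": 0, "ay": 0, "az": 0, "claw": 1}

```text
time: 20.08
ee_pos: [532.9, -244.4, 112.0]
ee_rot: [0.794, -0.026, 0.607, 0.032]
contact_force: [0.4, -0.8, -6.0]
opening: 18.2
```

```bash
python3 - <<'E'
from h import *
rep(-3,-2,2.5)
e=mark('t9'); c=imaging.get_calibration('top')
s=r.get_state(); q=s['ee_pos']+rot(s['ee_rot']).apply([21,0,104.5]); P=onz(c,*e[0],q[2])[0]
print('seen',(P-O)@U,(P-O)@V,'exp',(q-O)@U,(q-O)@V)
E
```

```text
20.075 to go mm [ 1.   0.5 -0.3] deg [-0.04  0.32  0.17] | cover now x,y,d -2.7 -2.5 3.5 F [ 0.4 -0.8 -6. ] [-0.12  0.7  -0.06] 18.2
seen -0.019283828887902938 -1.3895857162074619 exp -4.112254369011443 -3.2731615425166294
```

Call:
send_rows:
  targets:
    - {"tx": 0.001, "ty": 0, "tz": -0.0015, "ax": 0, "ay": 0.1, "az": 0.1, "claw": 1}
    - {"tx": 0.001, "ty": 0, "tz": -0.001, "ax": 0, "ay": 0, "az": 0, "claw": 1}
    - {"tx": 0.001, "ty": 0, "tz": 0, "ax": 0, "ay": 0, "az": 0, "claw": 1}
    - {"tx": 0.001, "ty": 0, "tz": 0, "ax": 0, "ay": 0, "az": 0, "claw": 1}
    - {"tx": 0, "ty": 0, "tz": 0, "ax": 0, "ay": 0, "az": 0, "claw": 1}

```text
time: 20.75
ee_pos: [532.4, -245.2, 107.9]
ee_rot: [0.794, -0.026, 0.607, 0.032]
contact_force: [1.9, 0.3, -4.7]
opening: 18.5
```

```bash
python3 - <<'E'
from h import *
rep(-3,-2,-6)
e=mark('t10'); c=imaging.get_calibration('top')
q=SEAT+6*ZS; P=onz(c,*e[0],q[2])[0]
print('seen',(P-O)@U,(P-O)@V)
E
```

```text
20.75 to go mm [5.8 1.3 1.2] deg [-0.05  0.32  0.15] | cover now x,y,d -4.2 -3.3 -0.2 F [ 1.9  0.3 -4.7] [-0.04  0.42  0.05] 18.5
seen 0.8379164971217195 -1.912270574151708
```

Call:
send_rows:
  targets:
    - {"tx": 0, "ty": 0.0015, "tz": 0, "ax": 0, "ay": 0.2, "az": 0, "claw": 1}
    - {"tx": 0.0015, "ty": 0, "tz": 0, "ax": 0, "ay": 0, "az": 0, "claw": 1}
    - {"tx": 0.002, "ty": 0, "tz": 0, "ax": 0, "ay": 0, "az": 0, "claw": 1}
    - {"tx": 0.002, "ty": 0, "tz": 0, "ax": 0, "ay": 0, "az": 0, "claw": 1}
    - {"tx": 0, "ty": 0, "tz": 0, "ax": 0, "ay": 0, "az": 0, "claw": 1}

```text
time: 21.42
ee_pos: [534.4, -244.2, 103.3]
ee_rot: [0.793, -0.026, 0.607, 0.031]
contact_force: [0.4, 0.2, -1.1]
opening: 18.5
```

```bash
python3 - <<'E'
from h import *
rep(-3,-2,-6)
im,_=snap('scene','s11')
e=mark('t11'); c=imaging.get_calibration('top')
q=SEAT+6*ZS; P=onz(c,*e[0],q[2])[0]
print('seen',(P-O)@U,(P-O)@V)
E
```

```text
21.425 to go mm [0.8 0.4 0.4] deg [-0.06  0.21  0.24] | cover now x,y,d -3.4 -2.4 -5.2 F [ 0.4  0.2 -1.1] [-0.04  0.29 -0.04] 18.5
seen 1.0399002211161779 -1.6099456120291322
```

Call:
send_rows:
  targets:
    - {"tx": 0.001, "ty": 0, "tz": 0, "ax": 0, "ay": 0.2, "az": 0.2, "claw": 1}
    - {"tx": 0, "ty": 0, "tz": -0.004, "ax": 0, "ay": 0, "az": 0, "claw": 1}
    - {"tx": 0, "ty": 0, "tz": -0.008, "ax": 0, "ay": 0, "az": 0, "claw": 1}
    - {"tx": 0, "ty": 0, "tz": 0, "ax": 0, "ay": 0, "az": 0, "claw": 1}

```text
time: 22.02
ee_pos: [522.1, -245.1, 99.0]
ee_rot: [0.792, -0.025, 0.609, 0.033]
contact_force: [0.1, -0.4, -3.5]
opening: 18.1
```

```bash
python3 - <<'E'
from h import *
rep(-120,-2,-6)
im,_=snap('scene','s12')
e=mark('t12'); c=imaging.get_calibration('top')
q=SEAT+6*ZS; P=onz(c,*e[0],q[2])[0]
print('seen',(P-O)@U,(P-O)@V)
E
```

```text
22.025 to go mm [  -0.2    0.3 -103.6] deg [-0.06 -0.02  0.02] | cover now x,y,d -16.4 -2.4 -6.2 F [ 0.1 -0.4 -3.5] [-0.01  0.27  0.01] 18.1
seen 0.9196002104253382 -1.5518308407310302
```

Call:
send_rows:
  targets:
    - {"tx": 0, "ty": 0, "tz": -0.015, "ax": 0, "ay": 0, "az": 0, "claw": 1}
    - {"tx": 0, "ty": 0, "tz": -0.018, "ax": 0, "ay": 0, "az": 0, "claw": 1}
    - {"tx": 0, "ty": 0, "tz": 0, "ax": 0, "ay": 0, "az": 0, "claw": 1}

```text
time: 22.5
ee_pos: [488.6, -247.9, 90.2]
ee_rot: [0.792, -0.025, 0.609, 0.033]
contact_force: [0.0, 0.1, -2.0]
opening: 18.3
```

```bash
python3 -c "
from h import *
rep(-120,-2,-6)"
```

```text
22.5 to go mm [ -0.1   0.3 -68.8] deg [-0.03  0.01  0.04] | cover now x,y,d -51.2 -2.4 -6.1 F [ 0.   0.1 -2. ] [-0.02  0.3  -0.02] 18.3
```

Call:
send_rows:
  targets:
    - {"tx": 0, "ty": 0, "tz": -0.02, "ax": 0, "ay": 0, "az": 0, "claw": 1}
    - {"tx": 0, "ty": 0, "tz": -0.02, "ax": 0, "ay": 0, "az": 0, "claw": 1}
    - {"tx": 0, "ty": 0, "tz": -0.025, "ax": 0, "ay": 0, "az": 0, "claw": 1}
    - {"tx": 0, "ty": 0, "tz": 0, "ax": 0, "ay": 0, "az": 0, "claw": 1}

```text
time: 23.0
ee_pos: [424.9, -254.5, 73.9]
ee_rot: [0.793, -0.026, 0.608, 0.031]
contact_force: [-0.2, 0.1, -2.3]
opening: 18.3
```

```bash
python3 - <<'E'
from h import *
rep(-120,-2,-6)
e=mark('t13'); c=imaging.get_calibration('top')
q=SEAT+6*ZS; P=onz(c,*e[0],q[2])[0]
print('seen',(P-O)@U,(P-O)@V,r.get_state()['ee_pos'])
im,_=load('t13'); s,_=snap('scene','s13'); w,_=snap('wrist','w13')
k=lambda i,x0,x1,y0,y1:cv2.resize(i[y0:y1,x0:x1],(400,300),interpolation=cv2.INTER_CUBIC)
cv2.imwrite('pics/m13.png',np.vstack([np.hstack([k(s,255,335,215,275),k(im,360,440,125,185)]),np.hstack([k(w,0,640,0,400),k(s,160,360,130,280)])]))
E
```

```text
23.0 to go mm [ 0.6  1.5 -2.7] deg [-0.11  0.18  0.2 ] | cover now x,y,d -117.3 -3.5 -5.4 F [-0.2  0.1 -2.3] [-0.02  0.27  0.  ] 18.3
seen 0.8017995986416883 -1.6293206950719241 [ 426.48004838 -255.42199361   74.76975462]
```

View pics/m13.png

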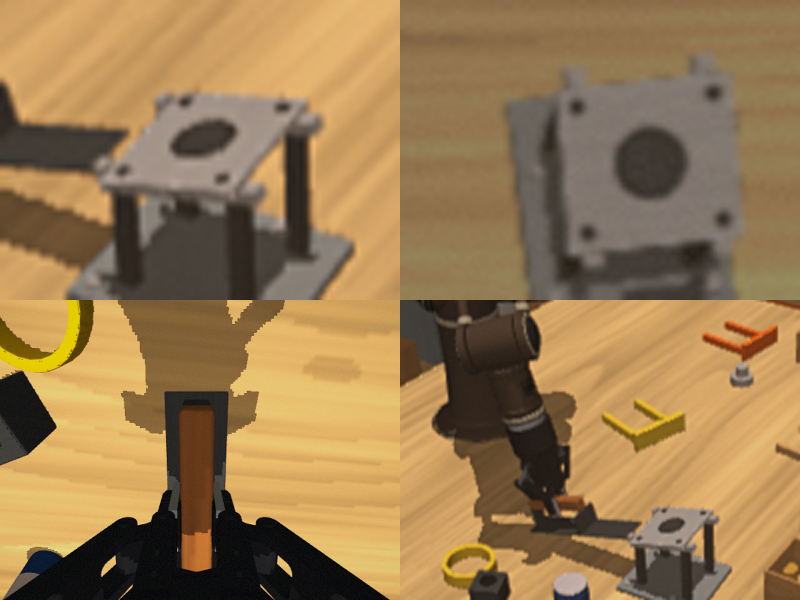

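The view shows the cover lying flat on both rails with the blade fully out. By numbers it is centred to about 0.5 mm and its yaw matches the stand. Now I back off, level the lifter and set it down near where it started.

Call:
send_rows:
  targets:
    - {"tx": 0, "ty": 0, "tz": -0.02, "ax": 0, "ay": 0, "az": 0, "claw": 1}
    - {"tx": 0, "ty": 0, "tz": -0.02, "ax": 0, "ay": 0, "az": 0, "claw": 1}
    - {"tx": -0.02, "ty": 0.005, "tz": 0, "ax": 0, "ay": 3.8, "az": 0, "claw": 1}
    - {"tx": -0.02, "ty": 0.015, "tz": 0, "ax": 0, "ay": 3.8, "az": 0, "claw": 1}
    - {"tx": -0.01, "ty": 0.03, "tz": 0, "ax": 0, "ay": 3.8, "az": 0, "claw": 1}
    - {"tx": 0, "ty": 0.03, "tz": 0, "ax": 0, "ay": 3.5, "az": 0, "claw": 1}
    - {"tx": 0, "ty": 0.04, "tz": 0.005, "ax": 0, "ay": 0, "az": 0, "claw": 1}
    - {"tx": 0, "ty": 0.04, "tz": 0.01, "ax": 0, "ay": 0, "az": 0, "claw": 1}
    - {"tx": 0, "ty": 0.04, "tz": 0.01, "ax": 0, "ay": 0, "az": 0, "claw": 1}
    - {"tx": 0, "ty": 0.025, "tz": 0.01, "ax": 0, "ay": 0, "az": 0, "claw": 1}
    - {"tx": 0, "ty": 0.01, "tz": 0, "ax": 0, "ay": 0, "az": 0, "claw": 1}
    - {"tx": 0, "ty": 0, "tz": 0, "ax": 0, "ay": 0, "az": 0, "claw": 1}

```text
time: 24.65
ee_pos: [413.3, -19.8, 122.1]
ee_rot: [0.717, -0.037, 0.696, 0.022]
contact_force: [-0.3, 0.1, -2.3]
opening: 18.3
```

```bash
python3 -c "
from h import *
s=r.get_state();print(s['time'],s['ee_pos'],s['contact_force'],goto([460,-20,45],down(np.pi/2+.085)))"
```

```text
24.65 [413.28935179 -19.7762755  122.08647127] [-0.26118847  0.10846406 -2.34729301] (array([ 0.07842666, -0.00241211,  0.04435877]), array([-0.09514073,  1.59861968,  1.25324884]))
```

Call:
send_rows:
  targets:
    - {"tx": 0.015, "ty": -0.001, "tz": 0.015, "ax": 0, "ay": 0.8, "az": 0.6, "claw": 1}
    - {"tx": 0.025, "ty": -0.001, "tz": 0.015, "ax": 0, "ay": 0.8, "az": 0.6, "claw": 1}
    - {"tx": 0.025, "ty": 0, "tz": 0.015, "ax": 0, "ay": 0, "az": 0, "claw": 1}
    - {"tx": 0.012, "ty": 0, "tz": 0, "ax": 0, "ay": 0, "az": 0, "claw": 1}
    - {"tx": 0, "ty": 0, "tz": 0, "ax": 0, "ay": 0, "az": 0, "claw": 1}

```text
time: 25.28
ee_pos: [462.1, -23.1, 45.2]
ee_rot: [0.708, -0.029, 0.705, 0.027]
contact_force: [-0.4, 0.4, -2.1]
opening: 18.3
```

```bash
python3 -c "
from h import *
s=r.get_state();print(s['time'],s['ee_pos'],s['contact_force'],goto([460,-20,32],down(np.pi/2+.085)))"
```

```text
25.275 [462.14139354 -23.09581212  45.21927933] [-0.41277184  0.42912579 -2.09403435] (array([ 0.01320433,  0.00329321, -0.00192856]), array([-0.3232135 ,  0.17009307,  0.16259327]))
```

Call:
send_rows:
  targets:
    - {"tx": 0.006, "ty": 0, "tz": 0, "ax": 0, "ay": 0.2, "az": 0.2, "claw": 1}
    - {"tx": 0.004, "ty": 0, "tz": 0, "ax": 0, "ay": 0, "az": 0, "claw": 1}
    - {"tx": 0.002, "ty": 0, "tz": 0, "ax": 0, "ay": 0, "az": 0, "claw": 1}
    - {"tx": 0, "ty": 0, "tz": 0, "ax": 0, "ay": 0, "az": 0, "claw": 1}

```text
time: 25.78
ee_pos: [462.4, -23.7, 34.5]
ee_rot: [0.707, -0.028, 0.706, 0.028]
contact_force: [0.4, 0.4, -2.8]
opening: 18.0
```

```bash
python3 -c "
from h import *
s=r.get_state();print(s['time'],s['ee_pos'],s['contact_force'],s['torque'],goto([460,-20,31],down(np.pi/2+.085)))"
```

```text
25.775 [462.3968025  -23.74960028  34.48428444] [ 0.38376089  0.41270567 -2.76404355] [-0.03754655  0.05429929  0.02254826] (array([ 0.00348044,  0.0039262 , -0.00210141]), array([-0.357713  ,  0.11580176, -0.00539388]))
```

Call:
send_rows:
  targets:
    - {"tx": 0.002, "ty": 0, "tz": 0, "ax": 0, "ay": 0.1, "az": 0, "claw": 1}
    - {"tx": 0.0015, "ty": 0, "tz": 0, "ax": 0, "ay": 0, "az": 0, "claw": 1}
    - {"tx": 0, "ty": 0, "tz": 0, "ax": 0, "ay": 0, "az": 0, "claw": 1}

```text
time: 26.15
ee_pos: [462.8, -23.6, 31.2]
ee_rot: [0.707, -0.028, 0.706, 0.028]
contact_force: [-0.3, -0.2, -2.0]
opening: 18.3
```

```bash
python3 -c "
from h import *
s=r.get_state();print(s['time'],s['ee_pos'],s['contact_force'],s['torque'])"
```

```text
26.15 [462.81176337 -23.63817707  31.21475948] [-0.26432157 -0.1961251  -1.99891069] [ 0.01311017  0.03870882 -0.02367978]
```

Call:
send_rows:
  targets:
    - {"tx": 0.001, "ty": 0, "tz": 0, "ax": 0, "ay": 0, "az": 0, "claw": 1}
    - {"tx": 0, "ty": 0, "tz": 0, "ax": 0, "ay": 0, "az": 0, "claw": 1}

```text
time: 26.4
ee_pos: [463.2, -23.7, 30.9]
ee_rot: [0.707, -0.028, 0.706, 0.028]
contact_force: [0.1, 0.4, -1.4]
opening: 18.8
```

Call:
send_rows:
  targets:
    - {"tx": 0, "ty": 0, "tz": 0, "ax": 0, "ay": 0, "az": 0, "claw": 0.2}
    - {"tx": 0, "ty": 0, "tz": 0, "ax": 0, "ay": 0, "az": 0, "claw": 0.2}
    - {"tx": 0, "ty": 0, "tz": 0, "ax": 0, "ay": 0, "az": 0, "claw": 0.2}
    - {"tx": -0.02, "ty": 0, "tz": 0, "ax": 0, "ay": 0, "az": 0, "claw": 0.2}
    - {"tx": -0.04, "ty": 0, "tz": 0, "ax": 0, "ay": 0, "az": 0, "claw": 0.2}
    - {"tx": -0.05, "ty": 0, "tz": 0, "ax": 0, "ay": 0, "az": 0, "claw": 0.2}
    - {"tx": -0.05, "ty": 0, "tz": 0, "ax": 0, "ay": 0, "az": 0, "claw": 0.2}
    - {"tx": -0.05, "ty": 0, "tz": 0, "ax": 0, "ay": 0, "az": 0, "claw": 0.2}
    - {"tx": -0.03, "ty": -0.03, "tz": 0.03, "ax": 0, "ay": 0, "az": 0, "claw": 0.2}
    - {"tx": -0.02, "ty": -0.05, "tz": 0.02, "ax": 0, "ay": 0, "az": 0, "claw": 0.2}
    - {"tx": 0, "ty": -0.05, "tz": 0.02, "ax": 0, "ay": 0, "az": 0, "claw": 0.2}
    - {"tx": 0, "ty": 0, "tz": 0, "ax": 0, "ay": 0, "az": 0, "claw": 0.2}

```text
time: 27.9
ee_pos: [546.0, -150.7, 301.5]
ee_rot: [0.709, -0.03, 0.704, 0.028]
contact_force: [-0.6, 0.8, 0.4]
opening: 34.2
```

```bash
python3 - <<'E'
from h import *
s=r.get_state();print(s['time'],s['ee_pos'],s['contact_force'])
im,c=snap('wrist','w14'); top,ct=snap('top','t14'); snap('scene','s14')
H=lambda x,y,z:(SEAT+x*XS+y*V+z*ZS)
for n,p in(("stopL near top",H(-58,-39,10)),("stopR",H(-58,39,10)),("mark",H(0,0,6)),("farL",H(50,-53,6))): print(n,proj(c,p).round(1))
# handle in wrist: still in place and flat?
hsv=cv2.cvtColor(im,cv2.COLOR_BGR2HSV)
g=cv2.cvtColor(im,cv2.COLOR_BGR2GRAY); mm=proj(c,H(0,0,6))[0]
x,y=int(mm[0]),int(mm[1]); m=np.zeros_like(g); q=np.s_[max(0,y-30):y+30,max(0,x-35):x+35]; m[q]=(g[q]<100); 
k=max(cv2.findContours(m,0,1)[0],key=cv2.contourArea); print(cv2.fitEllipse(k),cv2.contourArea(k))
E
```

```text
27.9 [ 545.96389345 -150.74412817  301.51703708] [-0.56425445  0.75667488  0.35807106]
stopL near top [[192.3 204.2]]
stopR [[267.1 204.2]]
mark [[230.9 258.8]]
farL [[181.4 305.6]]
((238.8669891357422, 263.90478515625), (48.340206146240234, 60.43277359008789), 113.73644256591797) 2067.5
```

Call:
send_rows:
  targets:
    - {"tx": 0, "ty": 0.01, "tz": 0.025, "ax": 0, "ay": 0, "az": 0, "claw": 0.2}
    - {"tx": 0, "ty": 0.01, "tz": 0.03, "ax": 0, "ay": 0, "az": 0, "claw": 0.2}
    - {"tx": 0, "ty": 0.005, "tz": 0.015, "ax": 0, "ay": 0, "az": 0, "claw": 0.2}
    - {"tx": 0, "ty": 0, "tz": 0, "ax": 0, "ay": 0, "az": 0, "claw": 0.2}

```text
time: 28.55
ee_pos: [609.6, -110.5, 299.8]
ee_rot: [0.707, -0.031, 0.706, 0.032]
contact_force: [-0.3, 0.3, 1.0]
opening: 34.2
```

```bash
python3 - <<'E'
from h import *
s=r.get_state();print(s['time'],s['ee_pos'])
im,c=snap('wrist','w15'); g=cv2.cvtColor(im,cv2.COLOR_BGR2GRAY).astype(np.float32); sat=cv2.cvtColor(im,cv2.COLOR_BGR2HSV)[...,1].astype(np.float32)
H=lambda x,y,z:(SEAT+x*XS+(y-.4)*V+z*ZS)
p=proj(c,[H(-58,-39,10),H(-58,39,10),H(0,0,6),H(50,-53,6)]); print(p.round(1).tolist())
def onseat(u,v,z):
    o,d=ray(c,u,v); n=((SEAT+z*ZS-o)@ZS)/(d@ZS); P=o+d*n[:,None]-SEAT; return np.c_[P@XS,P@V].round(1)
x,y=p[2].astype(int); m=np.zeros(g.shape,np.uint8); q=np.s_[y-28:y+28,x-30:x+30]; m[q]=g[q]<110; k=max(cv2.findContours(m,0,1)[0],key=cv2.contourArea); e=cv2.fitEllipse(k); print('mark',e,'seat xy',onseat(*e[0],6))
xs=np.arange(-64,-38,1.)
for yy in(-41,-37,0,37,41):
    t=proj(c,[H(a,yy,10) for a in xs]).astype(np.float32); print(yy,t[0].round(),cv2.remap(g,t[:,:1],t[:,1:],1).ravel().astype(int).tolist())
for xx in(-30,30):
    ys=np.r_[np.arange(-60,-46.,1),np.arange(46,60.,1)]; t=proj(c,[H(xx,a,6) for a in ys]).astype(np.float32); print(xx,cv2.remap(sat,t[:,:1],t[:,1:],1).ravel().astype(int).tolist())
E
```

```text
28.55 [ 609.62365224 -110.47809821  299.84942175]
[[148.2, 139.8], [227.7, 140.4], [189.4, 199.1], [136.3, 248.7]]
mark ((188.2957000732422, 199.25408935546875), (43.00116729736328, 43.382076263427734), 156.4107208251953) seat xy [[ 0.2 -1.5]]
-41 [146. 134.] [195, 193, 192, 192, 190, 187, 183, 177, 175, 173, 177, 175, 175, 172, 122, 120, 190, 184, 189, 181, 173, 153, 64, 26, 19, 23]
-37 [150. 134.] [200, 198, 195, 193, 189, 188, 182, 174, 174, 175, 174, 176, 175, 170, 124, 124, 190, 185, 186, 179, 173, 169, 155, 93, 47, 33]
0 [188. 134.] [139, 140, 140, 130, 72, 72, 68, 66, 50, 48, 45, 48, 44, 39, 52, 108, 182, 182, 184, 180, 175, 172, 174, 178, 181, 182]
37 [226. 134.] [141, 143, 140, 113, 74, 88, 123, 132, 109, 100, 101, 102, 102, 100, 75, 84, 101, 104, 104, 103, 100, 96, 86, 59, 32, 29]
41 [230. 134.] [144, 146, 144, 112, 74, 77, 92, 104, 102, 102, 103, 101, 101, 98, 65, 80, 98, 100, 102, 102, 96, 68, 25, 13, 12, 13]
-30 [142, 140, 141, 141, 141, 138, 106, 50, 33, 34, 34, 31, 33, 33, 28, 30, 29, 29, 29, 31, 34, 27, 15, 21, 24, 26, 22, 17]
30 [139, 140, 141, 140, 143, 139, 113, 59, 32, 32, 33, 34, 34, 34, 30, 29, 30, 31, 30, 30, 35, 35, 28, 33, 31, 25, 22, 18]
```

```bash
python3 - <<'E'
from h import *
im,c=load('w15'); g=cv2.cvtColor(im,cv2.COLOR_BGR2GRAY).astype(np.float32)
H=lambda x,y,z:(SEAT+x*XS+y*V+z*ZS)
for a0,a1 in((-50,-28),(28,50)):
    ys=np.arange(a0,a1,1.); t=proj(c,[H(-54,a,10) for a in ys]).astype(np.float32); print(a0,cv2.remap(g,t[:,:1],t[:,1:],1).ravel().astype(int).tolist())
a=cv2.imread('pics/top0.png');b,ct=load('t14'); d=cv2.absdiff(a,b).max(2); m=cv2.morphologyEx((d>35).astype(np.uint8),cv2.MORPH_OPEN,np.ones((3,3)))
print([cv2.boundingRect(k) for k in cv2.findContours(m,0,2)[0] if cv2.contourArea(k)>15])
# lifter blade corners in wrist picture w14
for f in('w14','w15'):
    im,c=load(f); hsv=cv2.cvtColor(im,cv2.COLOR_BGR2HSV); m=((hsv[...,0]<14)&(hsv[...,1]>150)).astype(np.uint8)
    ks=[k for k in cv2.findContours(m,0,2)[0] if cv2.contourArea(k)>400]
    for k in ks: bx=cv2.boxPoints(cv2.minAreaRect(k)); print(f,onz(c,bx[:,0],bx[:,1],60)[:,:2].round().tolist())
E
```

```text
-50 [186, 186, 186, 184, 181, 176, 175, 176, 177, 175, 175, 173, 173, 176, 178, 154, 86, 52, 48, 51, 49, 47]
28 [73, 72, 70, 84, 144, 182, 182, 149, 102, 100, 103, 104, 103, 103, 106, 101, 74, 47, 46, 47, 39, 24]
[(316, 391, 7, 9), (329, 382, 15, 5), (332, 346, 35, 13), (30, 322, 139, 78), (122, 310, 143, 64), (335, 234, 15, 8), (334, 197, 5, 6), (221, 181, 211, 219), (325, 170, 16, 36), (370, 156, 23, 26), (253, 152, 14, 15), (380, 117, 70, 77)]
w14 [[723.0, 125.0], [693.0, 122.0], [709.0, 261.0], [740.0, 267.0]]
w14 [[515.0, -38.0], [407.0, -45.0], [407.0, -21.0], [516.0, -12.0]]
w15 [[726.0, 129.0], [701.0, 127.0], [717.0, 265.0], [743.0, 268.0]]
w15 [[517.0, -35.0], [431.0, -41.0], [431.0, -19.0], [516.0, -12.0]]
```

```bash
python3 -c "
from plant import r
print(r.hand_in())"
```

```text
the job is handed in; nothing more can be done
None
```

I slid the lifter under the cover, carried it across, and laid it on the stand's rails against both stops. I then drew the lifter out level and set it down flat on the open bench at about (463, -24). The job was handed in at about 28.6 s of the 70 s allowed.

**Last checks:**
- **Centring:** in the last wrist picture the cover is about 0.4 mm off the midline between the rails. The top camera gave about 0.5 mm, so they agree.
- **Seating:** the cover is about 0.2 mm from home along the slope, and both stops show the same narrow line between stop and cover. That line means it is snug to within about 1 mm.
- **Yaw:** read from the corner holes, it matched the stand to within about 0.01 rad.
- **Bystanders:** comparing the top picture with the first one showed changes only at the arm, its shadows, the lifter and the cover.
- **Robot:** it was touching nothing at hand-in, with the tool at about z = 300 mm.

**What went wrong or disagreed:**
- **First grip:** the gripper closed about 9 mm too high, so I opened it and gripped again.
- **Shift on the blade:** the cover appeared to shift 1–2.5 mm sideways on the blade during the carry. I corrected for that before laying it down.
- **Stand position:** the cameras differed by 1–2 mm along the slope. I relied on the cover meeting the stops there.
- **Lifter's final pose:** I checked it only by handle position and the tool's level and force at release, because the 12 picture views were used up.

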